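# Tip a pail of clementines into the pan

### The job

Empty the white pail of clementines into the steel pan. Lift the pail by its bail and stand it on the bench beside the pan's tipping edge (nearly or just touching it, blue heel grip pointing away from the pan) and let go; then take it by the heel grip at its bottom rim and tip it over, mouth to the pan and leaning on the pan's edge, until it lies about level or beyond and all three clementines are in the pan. Finally stand the empty pail upright on the bench beside that edge again and let go, leaving the bowl, jar and spatula where they are.

Things in the scene. Friction and masses are not known exactly. Their poses are not given: they have to be found in the camera images.
- pan: open steel pan, fixed to the bench: 265 mm along its x, 325 mm along its y, 100 mm high, walls 4 mm, floor 4 mm thick. Origin at the centre of its underside on the bench, z up. A 6 mm thick flange runs round its top (top face 100 mm above the bench) and stands 10 mm outside the walls. The tipping edge is the long flange edge on its -x side: its outer line is at x = -142.5 mm, top at z = 100 mm.
- pail: white plastic pail, open at the top, 125 mm high, outer diameter 124 mm at the bottom widening evenly to 156 mm at the mouth, wall 3.5 mm; 0.25 kg give or take 30 percent, empty, without bail and heel. Origin at the centre of its underside, z up to the mouth. Its +x side is the one that goes against the pan; the heel grip is on its -x side, the bail's pivots are on its +y and -y sides.
- pail_mid (a point): centre of the pail, half-way up (62.5 mm above its underside), on its axis; axes as the pail's.
- bail: steel wire bail of the pail, an arch that swings about the pail's y axis on stiff pivots (0.03 N m of friction: it stays where it is left, and the hanging pail may lean by some 0.1 rad). Origin on the pivot line, on the pail's axis 112 mm above its underside; its z points from there to the middle of the grip 90 mm away; its y lies along the pivots and the grip. It may lean up to 0.4 rad towards +x or -x of the pail at the start and swings at most 1.3 rad to either side.
- bail_grip (a point): centre of the blue grip of the bail: a round bar 18 mm in diameter and 70 mm long along y, with free space all round.
- heel: blue heel grip, one with the pail, on its bottom rim at -x: a block 40 mm along x (radially), 16 mm along y, 40 mm along z. Origin at its centre, 86 mm from the pail's axis and 28 mm above the pail's underside; axes as the pail's. It stands free of the wall, from 66 to 106 mm off the axis; the mouth above overhangs, so it is pinched across y from a tool that leans away from the pail.
- fruit0_center (a point): centre of a clementine, an orange ball 54 mm in diameter, 80 g; starts in the pail.
- fruit1_center (a point): centre of a second clementine, the same size and mass; starts in the pail.
- fruit2_center (a point): centre of a third clementine, the same size and mass; starts in the pail.
- bowl: steel bowl 140 mm across, 60 mm high, a bystander; origin under its centre.
- jar: amber glass jar 76 mm in diameter, 110 mm high, a bystander; origin under its centre.
- spatula: spatula lying on the bench, a bystander; about 250 mm long along its x, handle to -x.
Not all that is in view belongs to the job. Of the things that look like the pail, the largest one is meant.

How it is judged:
By the outcome, as a careful person would: the job done as asked, in the order asked, and still so for the second after the job is handed in, with the robot touching nothing.
It also fails if it takes over 70 s, if anything falls off the work surface, if the arm or the gripper's body presses on something with over 40 N, if the wrist force passes 120 N, or if a joint passes its speed limit or range.

### The arm

A 7-joint arm with a two-finger parallel gripper is mounted at the origin on the work surface. World frame = base frame: x ahead of the robot, y to its left, z up, the work surface at z = 0. Lengths are in m, angles in rad, forces in N, time in s.
With the tool pointing down it reaches from about 0.425 to 0.875 m from the base axis. Payload 4.7 kg.
Tool frame: the origin (TCP) lies at the very end of the fingers, on their centre line; the grasp point (between the pads) lies 19 mm behind it; x points along the fingers, z is the direction in which the jaws open and shut, and the axes are right-handed (so a half turn about x gives the same grasp; the last joint's range is limited). The gripper opens to 87 mm and grips with 3 to 60 N. Pads are 19 mm wide; open, the fingers measure 117 mm over their backs; the gripper's body (75 mm by 190 mm) begins 51 mm behind the grasp point.
Start: joints at [1.268, 0.321, -0.07, 1.45, 0.023, 1.371, -0.057], TCP at [0.202, -0.618, 0.223] pointing down, gripper open.
Joint ranges: [-2.86, 2.86], [-0.3, 2.09], [-1.38, 1.24], [0.06, 2.45], [-1.56, 4.7], [0.09, 2.05], [-2.69, 2.69]. Speed limits (rad/s): [2.57, 2.57, 3.14, 3.14, 3.14, 3.14, 3.14].

### API

Orientations are given as a rotation vector (axis times angle).
In Python, from bench import telemetry, viewer, workorder gives the robot as it stands.
- The arm moves only by the shell command python3 -m creep 'ROWS' [FORCE]. ROWS is JSON, a list of rows, each an object of numbers: "fingers": the opening, from 0 (shut) to 1 (fully open); "x", "y", "z": the shift along the tool's x, y, z in units of 40 mm (1.0 is 40 mm); "twist": the turn about the tool's x in units of 5 degrees (1.0 is 5 degrees). In form: [{"fingers": .., "x": .., "y": .., "z": .., "twist": ..}, ...]. A call has 1 to 20 rows; each row is the pose to reach, as a shift and turn from the pose commanded when the call began, along the tool's axes at that moment; what a row does not reach only later rows make up. A row lasts 1/12 s, in which the tool goes at most 41.7 mm and 7.16 degrees, less where a joint would pass 70% of its speed; a pose out of reach is approached as far as the arm can. A call with a gripper value outside its range is refused whole. The fingers move at their own pace and stop on an object; FORCE is the grip in N (left out, the last holds). Time passes only in rows, so rows that repeat a pose let the fingers close. It gives the time, the measured TCP pose, the force and the opening at its end, in the units of the state.
- telemetry.get_state(): the state, without advancing time (a new reading comes with each control period).
- viewer.get_image(name): name is "side" or "top" or "wrist"; returns a dict with "pixels" (480x640x3 uint8, red, green, blue), "z_map" (480x640 float32, m along the optical axis (not along the pixel's ray), 0 where there is no reading), "K" (3x3 intrinsics, pixels), "xyz" and "attitude" of the camera in the world. Camera axes: x right, y up, looking along -z (the intrinsics and any distortion apply to the point x, -y, -z); pixel columns grow to the right and rows downward; lengths in m; the calibration is good to about 2 mm. A picture is of the moment at which its call begins.
- workorder.close_job(): hands the job in, once; it reports no verdict.
The state is a dict: "time": time; "joint_positions": joint angles; "qd": joint speeds; "joint_torque": joint torques, N m; "position": TCP position; "tool_rot": TCP orientation; "ft_force": force on the tool from outside, world axes, zero at the start; "torque": the same for the moment, N m; "grip_width": opening from 0.0 (shut) to 1.0 (fully open).
Only numpy, scipy, OpenCV 4.12 (cv2) and the standard library are available. Lean on these libraries where they do the work, as an engineer would, in place of code of your own. Each camera call takes 0.05 s, during which the arm holds its last target.

## Working session

There is one attempt and no reset: what is moved stays moved. The work goes in short steps, Python scripts to look and compute and a shell command to move; the robot and the scene stay as the last step left them, time stands still between calls to the robot, and variables do not carry over. Pictures are saved under pics/ and viewed, and the job is handed in when it is done.

```bash
ls -la; mkdir -p pics
cat > h.py <<'E'
import numpy as np,cv2
from scipy.spatial.transform import Rotation as R
from bench import telemetry,viewer,workorder
def snap(n,f):
    d=viewer.get_image(n); cv2.imwrite('pics/'+f,d['pixels'][:,:,::-1]); np.savez('pics/'+f+'.npz',**{k:np.array(v) for k,v in d.items()}); return d
E
python3 - <<'E'
from h import *
print(telemetry.get_state())
for n in ('side','top','wrist'):
    d=snap(n,n+'0.png'); print(n,d['K'],d['xyz'],d['attitude'],[k for k in d])
E
```

```text
total 12
drwxr-xr-x  3 agent agent 4096 Dec  7 05:28 .
drwxr-xr-x 23 root  root  4096 Dec  7 05:28 ..
drwxr-xr-x  2 agent agent 4096 Dec  7 05:28 pics
{'time': 0.0, 'joint_positions': array([ 1.26809341,  0.32181338, -0.07007371,  1.45166325,  0.02260587,
        1.3707869 , -0.05692616]), 'qd': array([-2.87743169e-04,  1.14356943e-03,  9.80567643e-05, -4.84200619e-04,
        1.53645352e-03,  7.21814476e-04, -1.37720932e-03]), 'joint_torque': array([-3.18108723e-04, -4.91297114e+01, -4.03797431e-01, -3.12529957e+01,
       -6.36247918e-02,  4.38232231e-02,  1.84927485e-04]), 'position': array([ 0.20226895, -0.61715396,  0.22147357]), 'tool_rot': array([ 0.97380612,  1.3442052 , -0.97211921]), 'ft_force': array([ 0.41771511, -0.70668497, -0.32671785]), 'torque': array([-0.02986588,  0.01192803, -0.03030119]), 'grip_width': 1.0001176195082122}
side [[572.50458168   0.         328.79516763]
 [  0.         572.50458168 232.44307501]
 [  0.           0.           1.        ]] [ 0.09600551 -0.81424704  1.23845564] [ 0.69160474 -0.17970414 -0.53456025] ['pixels', 'z_map', 'K', 'xyz', 'attitude']
top [[498.51664848   0.         312.68163428]
 [  0.         498.51664848 241.73540294]
 [  0.           0.           1.        ]] [0.27540177 0.00184851 1.50389843] [ 0.16896089 -0.14411494 -1.578362  ] ['pixels', 'z_map', 'K', 'xyz', 'attitude']
wrist [[413.39603815   0.         322.9089355 ]
 [  0.         413.39603815 238.94525578]
 [  0.           0.           1.        ]] [ 0.2688812  -0.59692903  0.38365826] [-0.2223273   0.16169461 -1.245374  ] ['pixels', 'z_map', 'K', 'xyz', 'attitude']
```

View pics/side0.png

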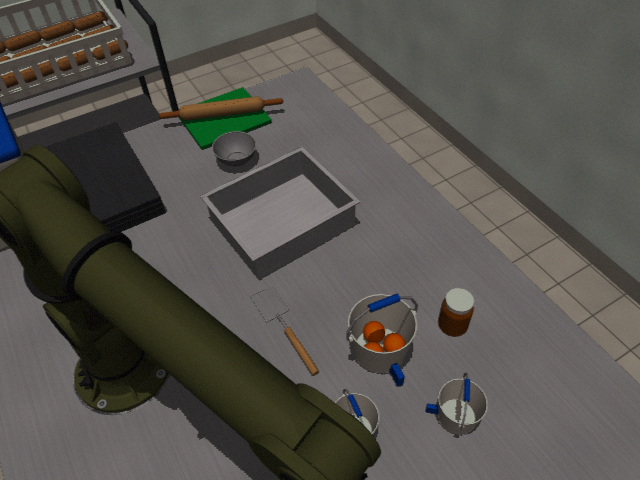

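View pics/top0.png

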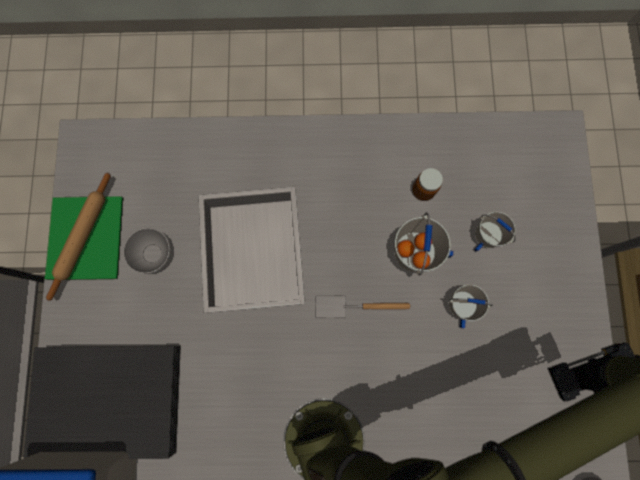

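View pics/wrist0.png

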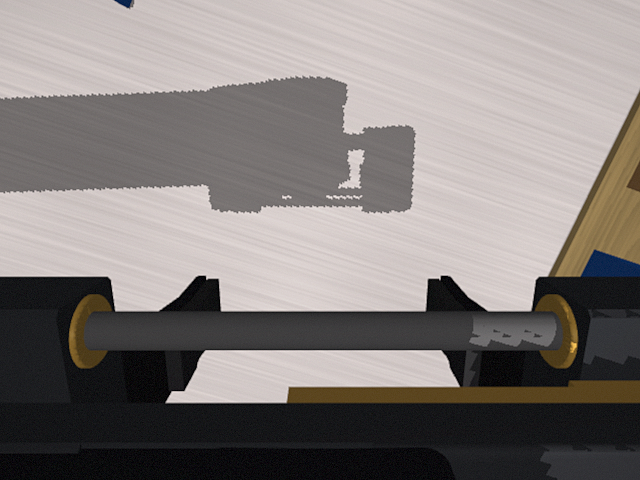

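```bash
cat >> h.py <<'E'
def load(f):
    d=np.load('pics/'+f+'.npz'); return {k:d[k] for k in d}
def cloud(d):
    K=d['K']; z=d['z_map'].astype(float); v,u=np.mgrid[0:480,0:640]
    p=np.stack([(u-K[0,2])/K[0,0]*z,-(v-K[1,2])/K[1,1]*z,-z],-1)
    P=p@R.from_rotvec(d['attitude']).as_matrix().T+d['xyz']; P[z<=0]=np.nan; return P
def blue(d):
    h=cv2.cvtColor(d['pixels'],cv2.COLOR_RGB2HSV); return (h[...,0]>105)&(h[...,0]<125)&(h[...,1]>150)&(h[...,2]>50)
def orange(d):
    h=cv2.cvtColor(d['pixels'],cv2.COLOR_RGB2HSV); return (h[...,0]<14)&(h[...,1]>190)&(h[...,2]>120)
def comps(m,mn=8):
    n,l,s,c=cv2.connectedComponentsWithStats(m.astype(np.uint8))
    return [(l==i,s[i],c[i]) for i in range(1,n) if s[i,4]>=mn]
def circ(xy):
    A=np.c_[2*xy,np.ones(len(xy))]; s=np.linalg.lstsq(A,(xy**2).sum(1),rcond=None)[0]
    return s[:2],np.sqrt(s[2]+s[:2]@s[:2])
E
python3 - <<'E'
from h import *
np.set_printoptions(precision=4,suppress=True)
for n in ('side','top'):
    d=load(n+'0.png'); P=cloud(d)
    print(n,'bench z',np.nanmedian(P[300:330,180:200,2]) if n=='side' else np.nanmedian(P[330:370,220:260,2]))
    for m,s,c in comps(blue(d)):
        q=P[m]; print('blue',c,s[4],np.nanmean(q,0),np.nanmin(q,0),np.nanmax(q,0))
        if s[4]>20:
            qq=q[~np.isnan(q[:,0])]; u,sv,vt=np.linalg.svd(qq-qq.mean(0),full_matrices=False); print('  ax',vt[0],sv/np.sqrt(len(qq)))
    for m,s,c in comps(orange(d)):
        print('orange',c,s[4],np.nanmean(P[m],0))
    # rim of pail
    reg=np.zeros((480,640),bool)
    if n=='top': reg[200:285,380:460]=1
    else: reg[285:380,335:425]=1
    for lo,hi in((.119,.131),(.121,.129)):
        m=reg&(P[...,2]>lo)&(P[...,2]<hi)&~blue(d)&(d['pixels'].min(2)>60)
        q=P[m][:,:2]
        for _ in range(4):
            c,r=circ(q); e=abs(np.hypot(*(q-c).T)-r); q=q[e<max(2*np.median(e),.003)]
        print('rim',len(q),c,r)
    # pan flange
    m=(P[...,2]>.096)&(P[...,2]<.106); reg=np.zeros((480,640),bool)
    if n=='top': reg[170:330,185:320]=1
    else: reg[140:285,190:370]=1
    m&=reg; q=P[m][:,:2].astype(np.float32); 
    rect=cv2.minAreaRect(q); print('pan',len(q),rect,P[m][:,2].mean()); print(cv2.boxPoints(rect))
E
```

```text
side bench z 0.670639610723233
blue [  6.009  138.0719] 556 [-0.0244  0.5821  0.3008] [-0.0558  0.5159  0.285 ] [-0.0084  0.7434  0.3089]
  ax [-0.1129 -0.9935 -0.0124] [0.0538 0.0094 0.0041]
blue [384.0683 302.2169] 249 [ 0.5398 -0.288   0.207 ] [ 0.5054 -0.2983  0.197 ] [ 0.5784 -0.2745  0.2155]
  ax [-0.9906  0.1367  0.0066] [0.0205 0.0048 0.0027]
blue [398.0902 372.9098] 133 [ 0.5274 -0.3767  0.0422] [ 0.5183 -0.393   0.0085] [ 0.5513 -0.3479  0.0511]
  ax [0.1631 0.9024 0.3989] [0.0129 0.0073 0.0045]
blue [466.7156 389.4128] 109 [ 0.5901 -0.5152  0.1369] [ 0.5719 -0.5343  0.131 ] [ 0.6098 -0.4951  0.1441]
  ax [-0.6944 -0.7196  0.0091] [0.014  0.0032 0.0022]
blue [354.3158 404.9825] 114 [ 0.3774 -0.4214  0.1371] [ 0.3705 -0.4441  0.1316] [ 0.3862 -0.399   0.1426]
  ax [-0.1526 -0.9883 -0.0084] [0.0135 0.003  0.002 ]
blue [431.6818 408.0795] 88 [ 0.5466 -0.4776  0.0244] [ 0.5363 -0.487   0.0023] [ 0.5566 -0.4665  0.0357]
  ax [-0.0425 -0.1936 -0.9802] [0.0082 0.0066 0.0027]
orange [372.0647 327.223 ] 139 [ 0.5411 -0.2519  0.0527]
orange [393.7957 341.8979] 235 [ 0.5622 -0.3109  0
[... 1265 characters left out ...]
062 0.0029 0.0029]
blue [ 46.7965 474.9659] 850 [-0.0118  0.6276  0.3041] [-0.023   0.5229  0.2904] [-0.0023  0.7386  0.3111]
  ax [-0.0077 -1.     -0.0029] [0.0618 0.0054 0.0028]
orange [420.2838 240.4054] 74 [ 0.5674 -0.2953  0.0541]
orange [404.2885 247.6635] 104 [ 0.5464 -0.2472  0.0539]
orange [419.0941 258.7765] 85 [ 0.5122 -0.2887  0.0541]
orange [427.3889 261.2778] 18 [ 0.5048 -0.3131  0.0517]
rim 247 [ 0.5441 -0.285 ] 0.07539668381309209
rim 196 [ 0.5441 -0.285 ] 0.0754922348303524
pan 1873 ((0.5444297194480896, 0.20319309830665588), (0.34577563405036926, 0.28538089990615845), 4.338650703430176) 0.10068634667192586
[[0.3612 0.3324]
 [0.3828 0.0478]
 [0.7276 0.074 ]
 [0.706  0.3586]]
```

Run:
```python
import cv2
a=cv2.imread('pics/side0.png')[270:450,320:500]; b=cv2.imread('pics/top0.png')[180:340,380:540]
cv2.imwrite('pics/crop0.png',cv2.hconcat([cv2.resize(a,(400,400),interpolation=cv2.INTER_CUBIC),cv2.resize(b,(400,400),interpolation=cv2.INTER_CUBIC)]))
```

```text
(no output)
```

View pics/crop0.png

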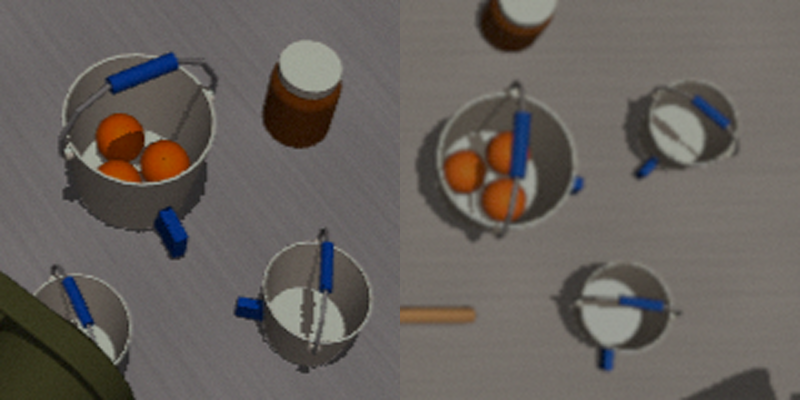

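Candidates for the pail in the side view are (382,333), largest and holding the fruit, (461,408), and (355,415). I choose the one at (382,333), which is about 151 mm across the rim, and the crop confirms it. The amber jar is at (456,312). Next I check the tool axes.

```bash
cat >> h.py <<'E'
np.set_printoptions(precision=4,suppress=True)
def st():
    s=telemetry.get_state(); M=R.from_rotvec(s['tool_rot']).as_matrix()
    print('t',round(s['time'],2),'pos',s['position'],'q',s['joint_positions'],'F',s['ft_force'],'w',round(s['grip_width'],3)); print('tool axes cols x,y,z:\n',M); return s,M
def go(target,M,p):  # TCP shift in units
    print('units xyz',M.T@(np.array(target)-p)/.04)
E
python3 -c "
from h import *
s,M=st(); go([0.19,-0.36,.25],M,s['position'])"; python3 -m creep --help | head -30
```

```text
t 0.15 pos [ 0.2023 -0.6173  0.2217] q [ 1.2681  0.3217 -0.0701  1.4514  0.0226  1.3708 -0.0568] F [ 0.3989 -0.3957  0.385 ] w 0.998
tool axes cols x,y,z:
 [[-0.0005  0.9502  0.3116]
 [ 0.0014  0.3116 -0.9502]
 [-1.     -0.0001 -0.0015]]
units xyz [-0.6982  1.7113 -6.2084]invalid input: not JSON, or not a number
```

```bash
python3 -m creep '[{"fingers":1,"x":-0.5,"z":-1},{"fingers":1,"x":-0.5,"z":-2},{"fingers":1,"x":-0.5,"z":-3},{"fingers":1,"x":-0.5,"z":-4},{"fingers":1,"x":-0.5,"z":-5},{"fingers":1,"x":-0.5,"z":-6},{"fingers":1,"x":-0.5,"z":-7},{"fingers":1,"x":-0.5,"z":-8},{"fingers":1,"x":-0.5,"z":-8}]'; python3 -c "
from h import *
st()"
```

```text
t 0.15 pos [ 0.2023 -0.6173  0.2217] q [ 1.2681  0.3217 -0.0701  1.4514  0.0226  1.3708 -0.0568] F [ 0.3989 -0.3957  0.385 ] w 0.998
tool axes cols x,y,z:
 [[-0.0005  0.9502  0.3116]
 [ 0.0014  0.3116 -0.9502]
 [-1.     -0.0001 -0.0015]]$[0]: bad value
```

```bash
python3 -m creep '[{"fingers":1,"x":-0.5,"y":0,"z":-1,"twist":0},{"fingers":1,"x":-0.5,"y":0,"z":-2,"twist":0},{"fingers":1,"x":-0.5,"y":0,"z":-3,"twist":0},{"fingers":1,"x":-0.5,"y":0,"z":-4,"twist":0},{"fingers":1,"x":-0.5,"y":0,"z":-5,"twist":0},{"fingers":1,"x":-0.5,"y":0,"z":-6,"twist":0},{"fingers":1,"x":-0.5,"y":0,"z":-7,"twist":0},{"fingers":1,"x":-0.5,"y":0,"z":-8,"twist":0},{"fingers":1,"x":-0.5,"y":0,"z":-8,"twist":0}]'; python3 -c "
from h import *
st()"
```

```text
time: 0.9
position: [0.1046, -0.3368, 0.2298]
tool_rot: [1.001, 1.367, -0.981]
ft_force: [-2.0, 0.6, 0.1]
grip_width: 0.999
t 0.9 pos [ 0.1046 -0.3368  0.2298] q [ 1.3611 -0.3005 -0.1394  2.0618 -0.0342  1.4097 -0.0383] F [-1.9871  0.5767  0.1077] w 0.999
tool axes cols x,y,z:
 [[-0.0177  0.9558  0.2934]
 [ 0.0278  0.2938 -0.9555]
 [-0.9995 -0.0088 -0.0318]]
```

```bash
python3 -m creep '[{"fingers":1,"x":0,"y":0,"z":-1,"twist":0},{"fingers":1,"x":0,"y":0,"z":-2,"twist":0},{"fingers":1,"x":0,"y":0,"z":-3,"twist":0},{"fingers":1,"x":0,"y":0,"z":-3,"twist":0}]'; python3 -c "
from h import *
st()"
```

```text
time: 1.23
position: [0.1083, -0.2932, 0.1902]
tool_rot: [1.046, 1.425, -0.903]
ft_force: [3.2, 1.5, 1.3]
grip_width: 0.998
t 1.23 pos [ 0.1083 -0.2932  0.1902] q [ 1.3455 -0.3016 -0.144   2.1464 -0.0718  1.4065 -0.017 ] F [3.1521 1.495  1.2828] w 0.998
tool axes cols x,y,z:
 [[-0.013   0.9469  0.3212]
 [ 0.1145  0.3205 -0.9403]
 [-0.9933  0.0246 -0.1126]]
```

```bash
python3 -m creep '[{"fingers":1,"x":-0.5,"y":0,"z":-1,"twist":0},{"fingers":1,"x":-1,"y":0,"z":-2,"twist":0},{"fingers":1,"x":-1,"y":0,"z":-3,"twist":0},{"fingers":1,"x":-1,"y":0,"z":-3,"twist":0}]'; python3 -c "
from h import *
st()"
```

```text
time: 1.57
position: [0.1009, -0.261, 0.1794]
tool_rot: [1.115, 1.467, -0.85]
ft_force: [1.5, 0.6, 0.5]
grip_width: 1.007
t 1.57 pos [ 0.1009 -0.261   0.1794] q [ 1.3453 -0.3017 -0.1252  2.1788 -0.0976  1.4526  0.0018] F [1.4911 0.5899 0.5058] w 1.007
tool axes cols x,y,z:
 [[-0.0067  0.9486  0.3165]
 [ 0.1972  0.3115 -0.9296]
 [-0.9803  0.0562 -0.1891]]
```

```bash
python3 -m creep '[{"fingers":1,"x":-0.5,"y":0,"z":-1,"twist":0},{"fingers":1,"x":-1,"y":0,"z":-2,"twist":0},{"fingers":1,"x":-1,"y":0,"z":-3,"twist":0},{"fingers":1,"x":-1,"y":0,"z":-3,"twist":0},{"fingers":1,"x":-1,"y":0,"z":-3,"twist":0}]'; python3 -c "
from h import *
st()"
```

```text
time: 1.98
position: [0.0966, -0.2284, 0.1758]
tool_rot: [1.171, 1.518, -0.789]
ft_force: [-0.7, -0.5, 1.6]
grip_width: 1.0
t 1.98 pos [ 0.0966 -0.2284  0.1758] q [ 1.4002 -0.3011 -0.1662  2.1997 -0.1292  1.512   0.033 ] F [-0.6886 -0.5298  1.5753] w 1.0
tool axes cols x,y,z:
 [[-0.0091  0.9463  0.3232]
 [ 0.2789  0.3128 -0.908 ]
 [-0.9603  0.0819 -0.2667]]
```

```bash
python3 -m creep '[{"fingers":1,"x":-1,"y":0,"z":0,"twist":0},{"fingers":1,"x":-2,"y":0,"z":0,"twist":0},{"fingers":1,"x":-3,"y":0,"z":0,"twist":0},{"fingers":1,"x":-3.5,"y":0,"z":-1,"twist":0},{"fingers":1,"x":-3.5,"y":0,"z":-2,"twist":0}]'; python3 -c "
from h import *
st()"
```

```text
time: 2.4
position: [0.0967, -0.248, 0.3076]
tool_rot: [1.172, 1.546, -0.767]
ft_force: [0.9, 0.3, -0.5]
grip_width: 0.995
t 2.4 pos [ 0.0967 -0.248   0.3076] q [ 1.3697 -0.2974 -0.1201  1.9404 -0.1094  1.7943  0.0278] F [ 0.855   0.3389 -0.4978] w 0.995
tool axes cols x,y,z:
 [[-0.0216  0.9414  0.3366]
 [ 0.3012  0.3272 -0.8957]
 [-0.9533  0.0821 -0.2906]]
```

```bash
python3 -m creep '[{"fingers":1,"x":-0.5,"y":0,"z":-1,"twist":0},{"fingers":1,"x":-1,"y":0,"z":-2,"twist":0},{"fingers":1,"x":-1,"y":0,"z":-3,"twist":0},{"fingers":1,"x":-1,"y":0,"z":-3,"twist":0},{"fingers":1,"x":-1,"y":0,"z":-3,"twist":0}]'; python3 -c "
from h import *
st()"
```

```text
time: 2.82
position: [0.0867, -0.2247, 0.3211]
tool_rot: [1.223, 1.6, -0.746]
ft_force: [0.8, 0.4, 0.4]
grip_width: 1.002
t 2.82 pos [ 0.0867 -0.2247  0.3211] q [ 1.5404 -0.3009 -0.2485  1.9276 -0.128   1.8788  0.0627] F [0.8047 0.42   0.3875] w 1.002
tool axes cols x,y,z:
 [[-0.0442  0.9469  0.3186]
 [ 0.3648  0.3122 -0.8772]
 [-0.93    0.0775 -0.3592]]
```

```bash
cat >> h.py <<'E'
def plan(G,ydir,back=0.0,deep=0.019):
    # grasp point G, tool y wanted along ydir (projected); print units for TCP
    s,M=st(); t=M[:,0]; y=np.array(ydir,float); y-=y@t*t; y/=np.linalg.norm(y)
    tw=np.degrees(np.arctan2(y@M[:,2],y@M[:,1]))
    P=np.array(G)+(deep-back)*t
    print('target',P,'units',M.T@(P-s['position'])/.04,'twist u',tw/5)
E
python3 -c "
from h import *
plan([.5425,-.2855,.202],[.99,-.14,0],back=.1)"
```

```text
t 2.82 pos [ 0.0867 -0.2247  0.3211] q [ 1.5404 -0.3009 -0.2485  1.9276 -0.128   1.8788  0.0627] F [0.8047 0.42   0.3875] w 1.002
tool axes cols x,y,z:
 [[-0.0442  0.9469  0.3186]
 [ 0.3648  0.3122 -0.8772]
 [-0.93    0.0775 -0.3592]]
target [ 0.5461 -0.3151  0.2773] units [-0.314  10.0842  6.0343] twist u 5.224054863134743
```

```bash
python3 -m creep '[{"fingers":1,"x":-0.3,"y":0.7,"z":0.4,"twist":0.4},{"fingers":1,"x":-0.3,"y":1.4,"z":0.8,"twist":0.8},{"fingers":1,"x":-0.3,"y":2.1,"z":1.3,"twist":1.2},{"fingers":1,"x":-0.3,"y":2.8,"z":1.7,"twist":1.6},{"fingers":1,"x":-0.3,"y":3.5,"z":2.1,"twist":2},{"fingers":1,"x":-0.3,"y":4.2,"z":2.5,"twist":2.4},{"fingers":1,"x":-0.3,"y":4.9,"z":3,"twist":2.8},{"fingers":1,"x":-0.3,"y":5.6,"z":3.4,"twist":3.2},{"fingers":1,"x":-0.3,"y":6.3,"z":3.8,"twist":3.6},{"fingers":1,"x":-0.3,"y":7,"z":4.2,"twist":4},{"fingers":1,"x":-0.3,"y":7.7,"z":4.6,"twist":4.4},{"fingers":1,"x":-0.3,"y":8.4,"z":5,"twist":4.8},{"fingers":1,"x":-0.3,"y":9.1,"z":5.5,"twist":5.2},{"fingers":1,"x":-0.3,"y":9.7,"z":5.8,"twist":5.2},{"fingers":1,"x":-0.3,"y":10.1,"z":6,"twist":5.2},{"fingers":1,"x":-0.3,"y":10.1,"z":6,"twist":5.2},{"fingers":1,"x":-0.3,"y":10.1,"z":6,"twist":5.2}]'; python3 -c "
from h import *
snap('side','s1.png');snap('wrist','w1.png')
plan([.5425,-.2855,.202],[.99,-.14,0])"
```

```text
time: 4.23
position: [0.5447, -0.3167, 0.2711]
tool_rot: [1.544, 1.478, -1.162]
ft_force: [-0.3, 0.4, -0.1]
grip_width: 1.001
t 4.33 pos [ 0.5436 -0.3176  0.2722] q [ 1.0444  0.5414 -0.6367  1.1865 -0.0025  1.7191 -1.2562] F [ 0.0389 -0.0755 -0.5536] w 1.001
tool axes cols x,y,z:
 [[-0.0495  0.9889 -0.1398]
 [ 0.3659 -0.1123 -0.9239]
 [-0.9294 -0.0969 -0.3562]]
target [ 0.5416 -0.2785  0.1843] units [ 2.4013  0.0527 -0.113 ] twist u -0.10452594611999153
```

View pics/s1.png

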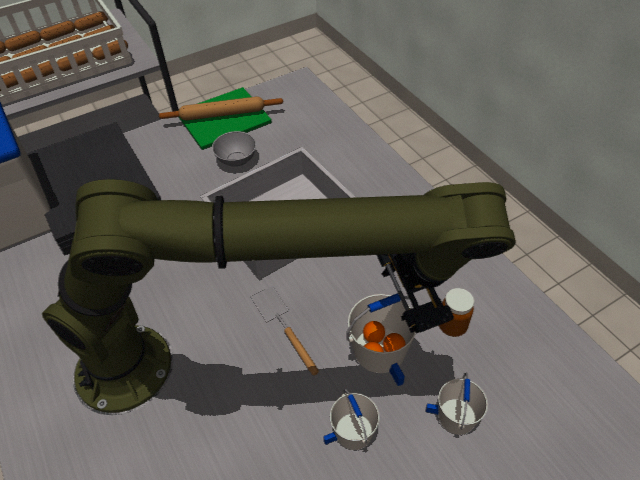

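View pics/w1.png

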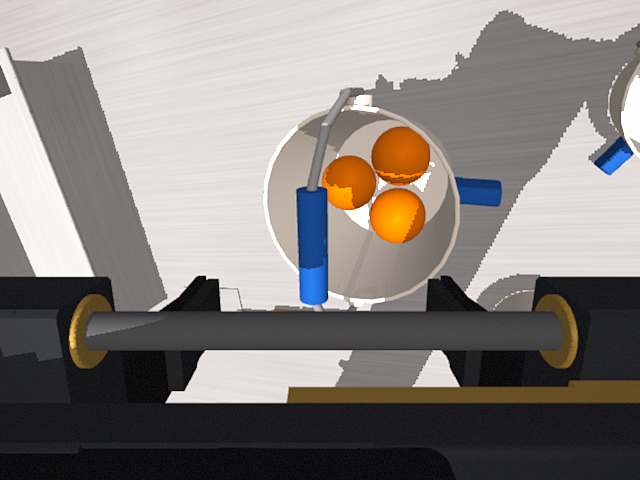

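The wrist view shows the bail grip running straight up and down at (313,250), between the pads whose centre column is about 323. The heel is at (480,190) and the fruit are still in the pail.

```bash
python3 -c "
from h import *
d=load('w1.png');P=cloud(d)
for m,s,c in comps(blue(d),50):
    q=P[m]; print(c,s[4],np.nanmean(q,0),np.nanmin(q,0),np.nanmax(q,0),'cam',d['xyz'])
"
```

```text
[614.0153 156.4533] 717 [ 0.5532 -0.474   0.0274] [ 0.5393 -0.4912 -0.0004] [ 0.5658 -0.4639  0.0341] cam [ 0.6213 -0.3855  0.4156]
[478.9535 191.4349] 1076 [ 0.5345 -0.3742  0.0423] [ 0.5153 -0.3925  0.0006] [ 0.5426 -0.3526  0.0507] cam [ 0.6213 -0.3855  0.4156]
[312.5253 245.0375] 3278 [ 0.5459 -0.2878  0.2084] [ 0.5039 -0.2984  0.1957] [ 0.5795 -0.2738  0.2122] cam [ 0.6213 -0.3855  0.4156]
```

```bash
python3 -m creep '[{"fingers":1,"x":0.6,"y":0.05,"z":-0.1,"twist":0},{"fingers":1,"x":1.2,"y":0.05,"z":-0.1,"twist":0},{"fingers":1,"x":1.8,"y":0.05,"z":-0.1,"twist":0},{"fingers":1,"x":2.4,"y":0.05,"z":-0.1,"twist":0},{"fingers":1,"x":2.4,"y":0.05,"z":-0.1,"twist":0},{"fingers":0.5,"x":2.4,"y":0.05,"z":-0.1,"twist":0},{"fingers":0,"x":2.4,"y":0.05,"z":-0.1,"twist":0},{"fingers":0,"x":2.4,"y":0.05,"z":-0.1,"twist":0},{"fingers":0,"x":2.4,"y":0.05,"z":-0.1,"twist":0},{"fingers":0,"x":2.4,"y":0.05,"z":-0.1,"twist":0},{"fingers":0,"x":2.4,"y":0.05,"z":-0.1,"twist":0},{"fingers":0,"x":2.4,"y":0.05,"z":-0.1,"twist":0}]' 25; python3 -c "
from h import *
s,M=st(); print('up .1 units',M.T@np.array([0,0,.1])/.04)"
```

```text
time: 5.33
position: [0.5424, -0.2789, 0.1846]
tool_rot: [1.545, 1.474, -1.163]
ft_force: [0.1, 0.0, -0.5]
grip_width: 0.557
t 5.33 pos [ 0.5424 -0.2789  0.1846] q [ 1.0483  0.5314 -0.6453  1.3845 -0.0059  1.5292 -1.261 ] F [ 0.0683  0.0396 -0.545 ] w 0.557
tool axes cols x,y,z:
 [[-0.0483  0.9891 -0.1391]
 [ 0.3658 -0.112  -0.9239]
 [-0.9294 -0.0955 -0.3564]]
up .1 units [-2.3236 -0.2389 -0.8909]
```

```bash
python3 -m creep '[{"fingers":0,"x":0,"y":0,"z":0,"twist":0},{"fingers":0,"x":0,"y":0,"z":0,"twist":0},{"fingers":0,"x":0,"y":0,"z":0,"twist":0},{"fingers":0,"x":0,"y":0,"z":0,"twist":0},{"fingers":0,"x":0,"y":0,"z":0,"twist":0},{"fingers":0,"x":0,"y":0,"z":0,"twist":0},{"fingers":0,"x":0,"y":0,"z":0,"twist":0},{"fingers":0,"x":0,"y":0,"z":0,"twist":0},{"fingers":0,"x":0,"y":0,"z":0,"twist":0}]' 25; python3 -c "
from h import *
s,M=st()"
```

```text
time: 6.08
position: [0.5422, -0.2786, 0.1843]
tool_rot: [1.545, 1.475, -1.163]
ft_force: [0.7, 0.3, 0.0]
grip_width: 0.2
t 6.08 pos [ 0.5422 -0.2786  0.1843] q [ 1.0482  0.5315 -0.6455  1.3851 -0.0061  1.5291 -1.261 ] F [0.7051 0.2777 0.0015] w 0.2
tool axes cols x,y,z:
 [[-0.0488  0.9891 -0.1389]
 [ 0.3662 -0.1117 -0.9238]
 [-0.9293 -0.0959 -0.3567]]
```

```bash
python3 -m creep '[{"fingers":0,"x":-0.25,"y":0,"z":-0.1,"twist":0},{"fingers":0,"x":-0.5,"y":-0.05,"z":-0.2,"twist":0},{"fingers":0,"x":-0.75,"y":-0.1,"z":-0.3,"twist":0},{"fingers":0,"x":-1.05,"y":-0.1,"z":-0.4,"twist":0},{"fingers":0,"x":-1.05,"y":-0.1,"z":-0.4,"twist":0}]'; python3 -c "
from h import *
snap('side','s2.png')
s,M=st(); print(M.T@np.array([.0155,.266,0])/.04)
t=M[:,0]
for y in ([.99,-.14,0],[.9972,.0754,0]):
    y=np.array(y); y=y-y@t*t; print(np.degrees(np.arctan2(y@M[:,2],y@M[:,1]))/5)
"
```

```text
time: 6.5
position: [0.5439, -0.2794, 0.233]
tool_rot: [1.545, 1.47, -1.16]
ft_force: [0.4, -0.5, -4.2]
grip_width: 0.2
t 6.55 pos [ 0.5436 -0.2794  0.2316] q [ 1.0462  0.5047 -0.653   1.3235 -0.0197  1.6072 -1.274 ] F [ 1.1503 -0.042  -5.327 ] w 0.198
tool axes cols x,y,z:
 [[-0.0456  0.9894 -0.1381]
 [ 0.3639 -0.1123 -0.9247]
 [-0.9303 -0.0924 -0.3549]]
[ 2.402  -0.3634 -6.2025]
-0.08359947241124376
-2.3946008435726687
```

View pics/s2.png

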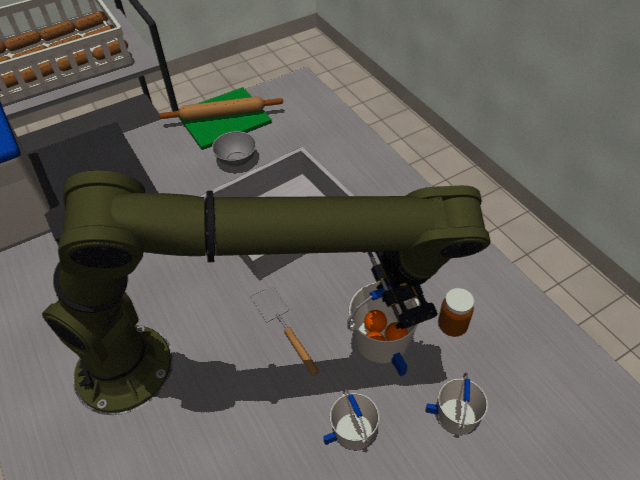

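The pail hangs from the bail at about 5 N. I carry it towards the pan and stop short to check.

```bash
python3 -m creep '[{"fingers":0,"x":0.08,"y":0,"z":-0.2,"twist":-0.1},{"fingers":0,"x":0.2,"y":0,"z":-0.5,"twist":-0.3},{"fingers":0,"x":0.35,"y":-0.05,"z":-0.9,"twist":-0.4},{"fingers":0,"x":0.5,"y":-0.1,"z":-1.3,"twist":-0.6},{"fingers":0,"x":0.65,"y":-0.1,"z":-1.7,"twist":-0.8},{"fingers":0,"x":0.8,"y":-0.1,"z":-2.1,"twist":-1},{"fingers":0,"x":0.95,"y":-0.15,"z":-2.5,"twist":-1.1},{"fingers":0,"x":1.1,"y":-0.2,"z":-2.9,"twist":-1.3},{"fingers":0,"x":1.3,"y":-0.2,"z":-3.3,"twist":-1.4},{"fingers":0,"x":1.45,"y":-0.2,"z":-3.7,"twist":-1.6},{"fingers":0,"x":1.6,"y":-0.25,"z":-4.1,"twist":-1.8},{"fingers":0,"x":1.75,"y":-0.3,"z":-4.5,"twist":-2},{"fingers":0,"x":1.9,"y":-0.3,"z":-4.9,"twist":-2.1},{"fingers":0,"x":2.0,"y":-0.3,"z":-5.2,"twist":-2.2},{"fingers":0,"x":2.1,"y":-0.3,"z":-5.4,"twist":-2.3},{"fingers":0,"x":2.15,"y":-0.33,"z":-5.55,"twist":-2.3},{"fingers":0,"x":2.15,"y":-0.33,"z":-5.6,"twist":-2.3},{"fingers":0,"x":2.15,"y":-0.33,"z":-5.6,"twist":-2.3},{"fingers":0,"x":2.15,"y":-0.33,"z":-5.6,"twist":-2.3}]'; python3 -c "
from h import *
snap('side','s3.png');snap('top','t3.png');snap('wrist','w3.png')
s,M=st()"
```

```text
time: 8.13
position: [0.5566, -0.0402, 0.2305]
tool_rot: [1.409, 1.54, -0.983]
ft_force: [0.2, -0.3, -5.1]
grip_width: 0.199
t 8.28 pos [ 0.5565 -0.0402  0.2305] q [ 0.9188  0.3227 -0.815   1.5828 -0.134   1.431  -1.3582] F [-1.4404 -0.5193 -4.9424] w 0.199
tool axes cols x,y,z:
 [[-0.0483  0.9971  0.0592]
 [ 0.3658  0.0728 -0.9278]
 [-0.9294 -0.0232 -0.3683]]
```

View pics/s3.png

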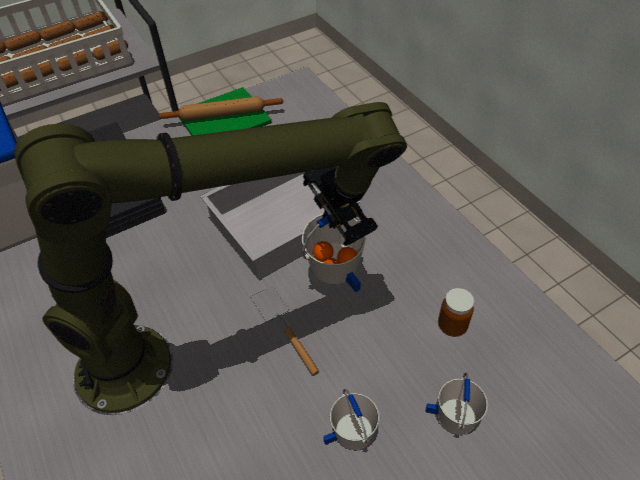

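View pics/t3.png

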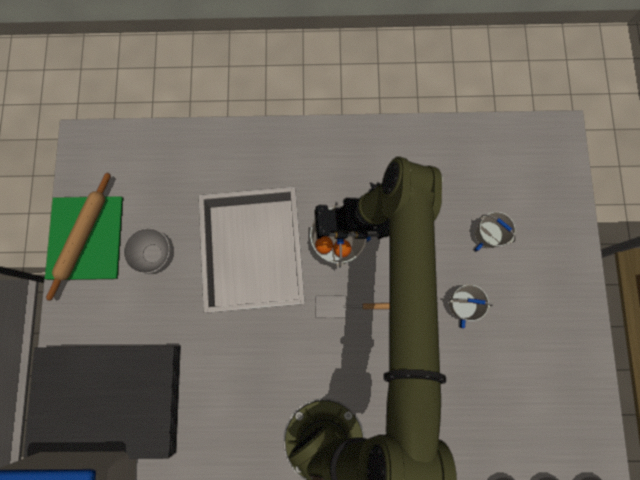

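View pics/w3.png

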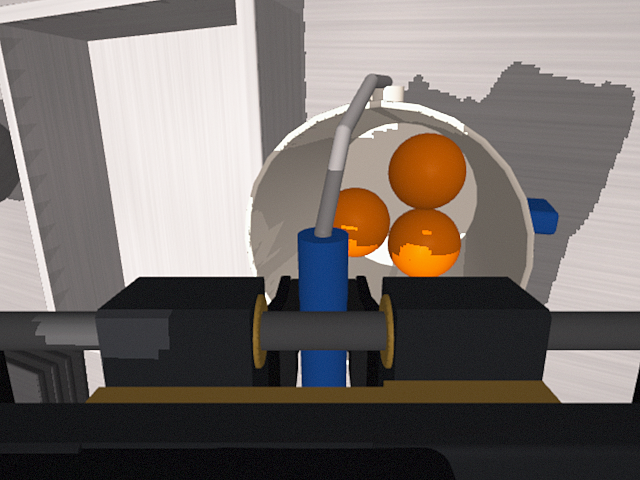

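The pail now hangs beside the tipping edge, heel at about (353,282) in the side view, pointing away from the pan. I measure the gap from the wrist and side views.

```bash
cat > gap.py <<'E'
from h import *
import sys
def edgefit(P,reg):
    m=reg&(P[...,2]>.094)&(P[...,2]<.107); q=P[m]; 
    return q
def analyse(f,regp,regr,zr):
    d=load(f); P=cloud(d); pix=d['pixels']
    q=P[regp&(P[...,2]>.094)&(P[...,2]<.107)]
    # outer line: min y per x bin
    pts=[]
    for x in np.arange(.38,.74,.01):
        b=q[(q[:,0]>x)&(q[:,0]<x+.01)]
        if len(b)>4: pts.append([x+.005,np.percentile(b[:,1],2)])
    pts=np.array(pts); 
    if len(pts)>4:
        for _ in range(3):
            c=np.polyfit(pts[:,0],pts[:,1],1); e=pts[:,1]-np.polyval(c,pts[:,0]); k=abs(e)<max(.002,2*np.median(abs(e))); pts=pts[k]
        print(f,'edge y at x=.55:',np.polyval(c,.55),'slope',c[0],'n',len(pts))
    m=regr&(P[...,2]>zr[0])&(P[...,2]<zr[1])&~blue(d)&~orange(d)
    q=P[m]; 
    for _ in range(8):
        c,r=circ(q[:,:2]); e=abs(np.hypot(*(q[:,:2]-c).T)-r); q=q[e<max(2*np.median(e),.003)]
    A=np.c_[q,np.ones(len(q))]; pl=np.linalg.lstsq(np.c_[q[:,:2],np.ones(len(q))],q[:,2],rcond=None)[0]
    print(f,'rim',c,r,len(q),'plane slope',pl[:2],'z at c',pl[:2]@c+pl[2])
    for m,s,cc in comps(blue(d),25): print('  blue',cc,s[4],np.nanmean(P[m],0))
E
python3 - <<'E'
from gap import *
v,u=np.mgrid[0:480,0:640]
analyse('w3.png',(u<320)&(v<300),(v<300)&(u>240)&(u<540),(.155,.185))
analyse('s3.png',(u>190)&(u<312)&(v>140)&(v<285),(u>295)&(u<370)&(v>210)&(v<290),(.155,.185))
analyse('t3.png',(u>185)&(u<306)&(v>170)&(v<330),(u>302)&(u<370)&(v>210)&(v<275),(.155,.185))
E
```

```text
w3.png edge y at x=.55: 0.19699404408799526 slope -1.1475557580523406 n 18
w3.png rim [ 0.5636 -0.0486] 0.07412353413605487 7574 plane slope [0.0951 0.0539] z at c 0.16529483679150186
  blue [542.6975 216.0312] 800 [ 0.5757 -0.1366  0.0797]
  blue [322.8343 270.9322] 3850 [ 0.581  -0.0501  0.2555]
  blue [323.4416 367.7283] 1601 [ 0.5418 -0.0522  0.2538]
s3.png edge y at x=.55: 0.019092171412713382 slope -0.23796263990641592 n 11
s3.png rim [ 0.5588 -0.0496] 0.07494131411027485 312 plane slope [0.0343 0.0607] z at c 0.16516915620524425
  blue [  5.54   137.8491] 550 [-0.0251  0.5817  0.3023]
  blue [322.803  221.4394] 66 [ 0.5297 -0.0538  0.2507]
  blue [353.8687 279.9091] 99 [ 0.5689 -0.1297  0.0805]
  blue [466.7636 389.4182] 110 [ 0.5903 -0.5151  0.1365]
  blue [354.4224 405.2414] 116 [ 0.3774 -0.4218  0.1368]
  blue [431.899  408.3838] 99 [ 0.5469 -0.4782  0.0236]
  blue [329.7778 437.697 ] 99 [ 0.3218 -0.4146  0.0245]
t3.png edge y at x=.55: 0.061963253961521594 slope 0.0771314358138998 n 33
t3.png rim [ 0.5625 -0.047 ] 0.07439578198608063 152 plane slope [0.0222 0.105 ] z at c 0.16880349608956155
  blue [503.9231 224.3846] 52 [ 0.592  -0.5131  0.1395]
  blue [478.8846 246.1154] 26 [ 0.5513 -0.4729  0.0333]
  blue [476.8431 301.0392] 51 [ 0.38   -0.4215  0.1392]
  blue [462.4643 323.25  ] 28 [ 0.3246 -0.4084  0.032 ]
  blue [ 47.6078 474.8643] 877 [-0.0117  0.6258  0.3039]
```

```bash
python3 -m creep '[{"fingers":0,"x":0.08,"y":0,"z":-0.2,"twist":0.2},{"fingers":0,"x":0.16,"y":0.02,"z":-0.4,"twist":0.4},{"fingers":0,"x":0.23,"y":0.05,"z":-0.58,"twist":0.5},{"fingers":0,"x":0.23,"y":0.05,"z":-0.58,"twist":0.5},{"fingers":0,"x":0.45,"y":0.05,"z":-0.5,"twist":0.5},{"fingers":0,"x":0.65,"y":0.05,"z":-0.42,"twist":0.5},{"fingers":0,"x":0.85,"y":0.05,"z":-0.33,"twist":0.5},{"fingers":0,"x":1.0,"y":0.05,"z":-0.27,"twist":0.5},{"fingers":0,"x":1.1,"y":0.05,"z":-0.23,"twist":0.5},{"fingers":0,"x":1.1,"y":0.05,"z":-0.23,"twist":0.5}]'; python3 -c "
from h import *
snap('side','s4.png');snap('wrist','w4.png');snap('top','t4.png')
s,M=st()
from gap import *
v,u=np.mgrid[0:480,0:640]
analyse('w4.png',(u<0),(v<300)&(u>200)&(u<540),(.115,.145))
analyse('t4.png',(u>185)&(u<306)&(v>170)&(v<330),(u>299)&(u<370)&(v>210)&(v<275),(.115,.145))
"
```

```text
time: 9.12
position: [0.555, -0.0143, 0.1917]
tool_rot: [1.439, 1.53, -1.023]
ft_force: [-0.9, 1.0, -5.4]
grip_width: 0.196
t 9.27 pos [ 0.556  -0.0143  0.1933] q [ 0.8848  0.3342 -0.8159  1.649  -0.1309  1.3454 -1.4222] F [-0.0893 -0.3752 -5.0172] w 0.195
tool axes cols x,y,z:
 [[-0.0483  0.9987  0.0175]
 [ 0.3661  0.034  -0.93  ]
 [-0.9293 -0.0386 -0.3673]]
w4.png rim [ 0.5612 -0.0227] 0.07400412901834867 7818 plane slope [0.0884 0.0505] z at c 0.1265891338411164
  blue [542.1632 215.9158] 772 [ 0.5682 -0.111   0.0412]
  blue [322.8431 270.9417] 3843 [ 0.5798 -0.0249  0.2171]
  blue [323.3615 367.7522] 1610 [ 0.5406 -0.0254  0.216 ]
t4.png edge y at x=.55: 0.06192862858870489 slope 0.07482947210595767 n 30
t4.png rim [ 0.5598 -0.0211] 0.07420637524005137 138 plane slope [-0.0074  0.1025] z at c 0.13017602478562595
  blue [503.9423 224.4808] 52 [ 0.5917 -0.5135  0.1388]
  blue [478.84 246.24] 25 [ 0.5513 -0.4734  0.0315]
  blue [476.9608 301.0588] 51 [ 0.3799 -0.4216  0.1399]
  blue [462.4483 323.3793] 29 [ 0.3243 -0.4084  0.0318]
  blue [ 47.528 474.864] 875 [-0.0117  0.6257  0.3039]
```

View pics/w4.png

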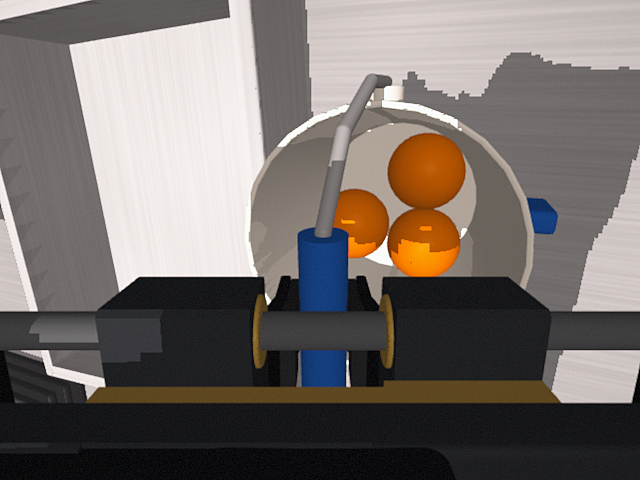

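```bash
python3 -m creep '[{"fingers":0,"x":0.04,"y":0,"z":0.05,"twist":0},{"fingers":0,"x":0.1,"y":0,"z":0.07,"twist":0},{"fingers":0,"x":0.14,"y":0,"z":0.09,"twist":0},{"fingers":0,"x":0.18,"y":0,"z":0.1,"twist":0},{"fingers":0,"x":0.18,"y":0,"z":0.1,"twist":0},{"fingers":0,"x":0.18,"y":0,"z":0.1,"twist":0}]'; python3 -c "
from h import *
snap('wrist','w5.png')
s,M=st()
from gap import *
v,u=np.mgrid[0:480,0:640]
analyse('w5.png',(u<0),(v<300)&(u>200)&(u<540),(.115,.145))
"
```

```text
time: 9.77
position: [0.5573, -0.0137, 0.1871]
tool_rot: [1.441, 1.527, -1.016]
ft_force: [1.2, 2.6, 5.6]
grip_width: 0.196
t 9.82 pos [ 0.5573 -0.0137  0.1871] q [ 0.8838  0.3401 -0.8151  1.6564 -0.1296  1.3306 -1.4189] F [2.461  2.7151 5.4061] w 0.196
tool axes cols x,y,z:
 [[-0.045   0.9988  0.0191]
 [ 0.368   0.0343 -0.9292]
 [-0.9288 -0.0348 -0.3691]]
w5.png rim [ 0.5635 -0.016 ] 0.07431367917950417 6473 plane slope [0.0839 0.0033] z at c 0.12390878064655214
  blue [536.5592 219.178 ] 1309 [ 0.5698 -0.1063  0.0422]
  blue [323.1864 270.8739] 3862 [ 0.5818 -0.0246  0.2123]
  blue [322.6685 367.725 ] 1611 [ 0.5426 -0.0247  0.211 ]
```

```bash
python3 -m creep '[{"fingers":1,"x":0,"y":0,"z":0,"twist":0},{"fingers":1,"x":0,"y":0,"z":0,"twist":0},{"fingers":1,"x":0,"y":0,"z":0,"twist":0},{"fingers":1,"x":0,"y":0,"z":0,"twist":0},{"fingers":1,"x":0,"y":0,"z":0,"twist":0},{"fingers":1,"x":0,"y":0,"z":0,"twist":0},{"fingers":1,"x":0,"y":0,"z":0,"twist":0},{"fingers":1,"x":-0.5,"y":0,"z":0,"twist":0},{"fingers":1,"x":-1,"y":0,"z":0,"twist":0},{"fingers":1,"x":-1.7,"y":0,"z":0,"twist":0},{"fingers":1,"x":-2.5,"y":0,"z":0,"twist":0},{"fingers":1,"x":-2.5,"y":0,"z":0,"twist":0}]'; python3 -c "
from h import *
snap('wrist','w6.png');snap('side','s6.png');snap('top','t6.png')
s,M=st()
from gap import *
v,u=np.mgrid[0:480,0:640]
analyse('w6.png',(u<0),(v<300)&(u>200)&(u<540),(.115,.145))
analyse('s6.png',(u<0),(u>295)&(u<370)&(v>210)&(v<300),(.115,.135))
analyse('t6.png',(u<0),(u>303)&(u<370)&(v>210)&(v<275),(.115,.135))
"
```

```text
time: 10.82
position: [0.5632, -0.0547, 0.283]
tool_rot: [1.442, 1.518, -1.018]
ft_force: [1.5, 0.4, -0.1]
grip_width: 0.976
t 10.97 pos [ 0.5602 -0.0519  0.2775] q [ 0.9194  0.3113 -0.8076  1.4967 -0.142   1.5259 -1.4056] F [ 0.0032 -0.0411 -0.2037] w 0.997
tool axes cols x,y,z:
 [[-0.0489  0.9987  0.0172]
 [ 0.366   0.0339 -0.93  ]
 [-0.9293 -0.0392 -0.3672]]
w6.png rim [ 0.5675 -0.0132] 0.0749310276634963 3904 plane slope [ 0.0141 -0.0173] z at c 0.12267674693267405
  blue [317.8506 233.1995] 3078 [ 0.5689 -0.0235  0.2081]
  blue [466.4085 192.219 ] 945 [ 0.5736 -0.1003  0.044 ]
s6.png rim [ 0.5623 -0.014 ] 0.07558571259894387 289 plane slope [ 0.0024 -0.0033] z at c 0.12119077692939778
  blue [  4.7143 136.8571] 497 [-0.0256  0.5832  0.3049]
  blue [327.7195 221.3293] 164 [ 0.5596 -0.0253  0.2059]
  blue [347.7526 282.4021] 97 [ 0.5671 -0.1053  0.0423]
  blue [466.7156 389.4128] 109 [ 0.59   -0.5152  0.1372]
  blue [354.3913 405.2261] 115 [ 0.3773 -0.4218  0.1369]
  blue [431.9688 408.2917] 96 [ 0.547  -0.4782  0.0239]
  blue [329.7778 437.697 ] 99 [ 0.3219 -0.4143  0.0237]
t6.png rim [ 0.5667 -0.0119] 0.07514744810520238 144 plane slope [-0.0257 -0.0085] z at c 0.12416127984705966
  blue [503.9804 224.4706] 51 [ 0.5918 -0.5129  0.14  ]
  blue [328.6531 237.1837] 49 [ 0.548  -0.0217  0.2108]
  blue [356.4286 240.8571] 28 [ 0.57   -0.1069  0.0469]
  blue [478.84 246.24] 25 [ 0.551  -0.4729  0.033 ]
  blue [476.8462 301.0192] 52 [ 0.3801 -0.4215  0.1392]
  blue [462.4483 323.3793] 29 [ 0.3243 -0.4085  0.0312]
  blue [ 47.574  474.8405] 878 [-0.0116  0.626   0.3039]
```

View pics/w6.png

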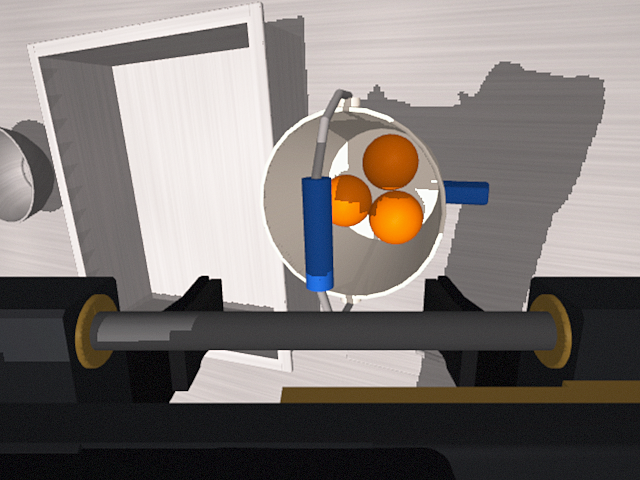

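View pics/s6.png

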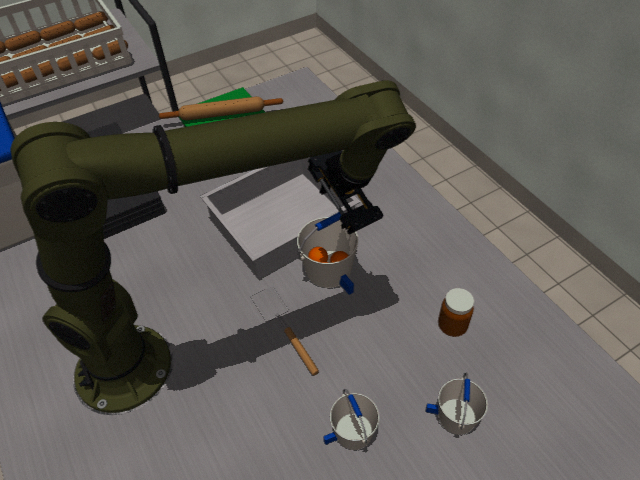

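The pail stands level, with its centre at about (0.565,-0.013) touching the edge and the heel pointing 94° away as intended. The bail is free. Now I swing round to the heel.

```bash
python3 -c "
from h import *
plan([.5718,-.1098,.032],[-.07,.9975,0],back=.14)"
```

```text
t 10.97 pos [ 0.5602 -0.0519  0.2775] q [ 0.9194  0.3113 -0.8076  1.4967 -0.142   1.5259 -1.4056] F [ 0.0032 -0.0411 -0.2037] w 0.997
tool axes cols x,y,z:
 [[-0.0489  0.9987  0.0172]
 [ 0.366   0.0339 -0.93  ]
 [-0.9293 -0.0392 -0.3672]]
target [ 0.5777 -0.1541  0.1444] units [2.1352 0.4811 3.6057] twist u -18.444881340321427
```

```bash
python3 -m creep '[{"fingers":1,"x":-0.3,"y":0,"z":0.4,"twist":-1.2},{"fingers":1,"x":-0.3,"y":0.1,"z":0.8,"twist":-2.4},{"fingers":1,"x":-0.3,"y":0.1,"z":1.2,"twist":-3.6},{"fingers":1,"x":-0.3,"y":0.2,"z":1.6,"twist":-4.8},{"fingers":1,"x":-0.3,"y":0.2,"z":2,"twist":-6},{"fingers":1,"x":-0.3,"y":0.2,"z":2.4,"twist":-7.2},{"fingers":1,"x":-0.3,"y":0.3,"z":2.8,"twist":-8.4},{"fingers":1,"x":-0.3,"y":0.3,"z":3.2,"twist":-9.6},{"fingers":1,"x":-0.3,"y":0.4,"z":3.6,"twist":-10.8},{"fingers":1,"x":-0.3,"y":0.5,"z":3.6,"twist":-12},{"fingers":1,"x":0,"y":0.5,"z":3.6,"twist":-13.2},{"fingers":1,"x":0.4,"y":0.5,"z":3.6,"twist":-14.4},{"fingers":1,"x":0.8,"y":0.5,"z":3.6,"twist":-15.6},{"fingers":1,"x":1.2,"y":0.5,"z":3.6,"twist":-16.8},{"fingers":1,"x":1.6,"y":0.5,"z":3.6,"twist":-18},{"fingers":1,"x":1.8,"y":0.5,"z":3.6,"twist":-18.4},{"fingers":1,"x":2.1,"y":0.5,"z":3.6,"twist":-18.4},{"fingers":1,"x":2.1,"y":0.5,"z":3.6,"twist":-18.4}]'; python3 -c "
from h import *
snap('wrist','w7.png');snap('side','s7.png')
plan([.5718,-.1098,.032],[-.07,.9975,0])
d=load('w7.png');P=cloud(d)
for m,s,c in comps(blue(d),50):
    q=P[m]; print(c,s[4],np.nanmean(q,0),np.nanmin(q,0),np.nanmax(q,0),'cam',d['xyz'])
"
```

```text
time: 12.47
position: [0.5767, -0.1524, 0.1431]
tool_rot: [0.251, 1.593, 0.347]
ft_force: [0.6, 0.2, 0.1]
grip_width: 0.999
t 12.57 pos [ 0.5782 -0.1538  0.1455] q [ 1.1296  0.6314 -1.0237  1.5136  0.1707  1.393   0.1922] F [ 0.7249 -1.2311  0.6503] w 0.997
tool axes cols x,y,z:
 [[-0.0502 -0.0515  0.9974]
 [ 0.3666  0.928   0.0664]
 [-0.929   0.369  -0.0277]]
target [ 0.5708 -0.1028  0.0143] units [ 3.5221 -0.0181 -0.0083] twist u -0.04418510134543992
[323.5959 216.5479] 1356 [ 0.5712 -0.101   0.0463] [ 0.5627 -0.1186 -0.0001] [ 0.5792 -0.0806  0.0501] cam [ 0.5825 -0.1489  0.3192]
```

View pics/w7.png

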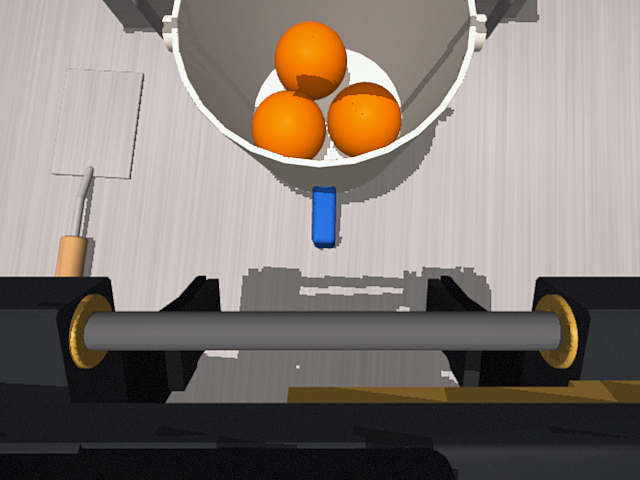

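View pics/s7.png

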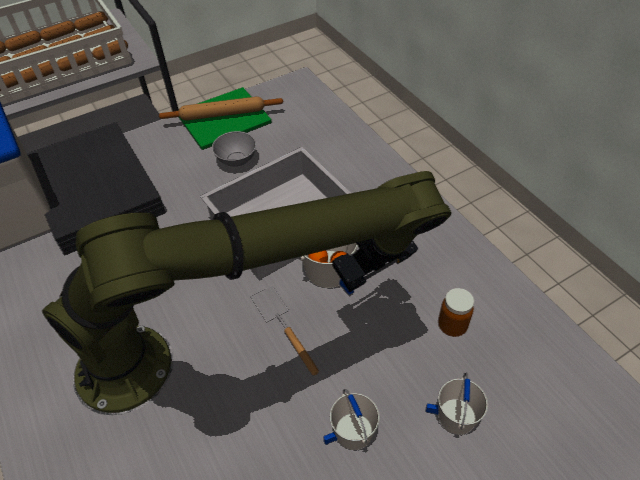

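The wrist view shows the heel at (324,217), centred between the pads, with the three fruit above it. I advance along the tool axis.

```bash
python3 -m creep '[{"fingers":1,"x":0.6,"y":0,"z":0,"twist":0},{"fingers":1,"x":1.3,"y":0,"z":0,"twist":0},{"fingers":1,"x":2,"y":0,"z":0,"twist":0},{"fingers":1,"x":2.6,"y":0,"z":0,"twist":0},{"fingers":1,"x":3,"y":0,"z":0,"twist":0},{"fingers":1,"x":3.2,"y":0,"z":0,"twist":0},{"fingers":1,"x":3.2,"y":0,"z":0,"twist":0}]'; python3 -c "
from h import *
snap('wrist','w8.png')
plan([.5718,-.1098,.032],[-.07,.9975,0])
"
```

```text
time: 13.15
position: [0.5717, -0.1069, 0.0263]
tool_rot: [0.249, 1.59, 0.346]
ft_force: [-0.7, -0.1, -0.0]
grip_width: 1.001
t 13.2 pos [ 0.5727 -0.1075  0.0274] q [ 1.0661  0.7144 -0.9713  1.6696  0.2335  1.1618  0.1452] F [0.2082 0.2901 0.4108] w 1.005
tool axes cols x,y,z:
 [[-0.0488 -0.052   0.9975]
 [ 0.3661  0.9282  0.0663]
 [-0.9293  0.3684 -0.0263]]
target [ 0.5709 -0.1028  0.0143] units [ 0.3493 -0.0096 -0.0285] twist u -0.04594572894574087
```

View pics/w8.png

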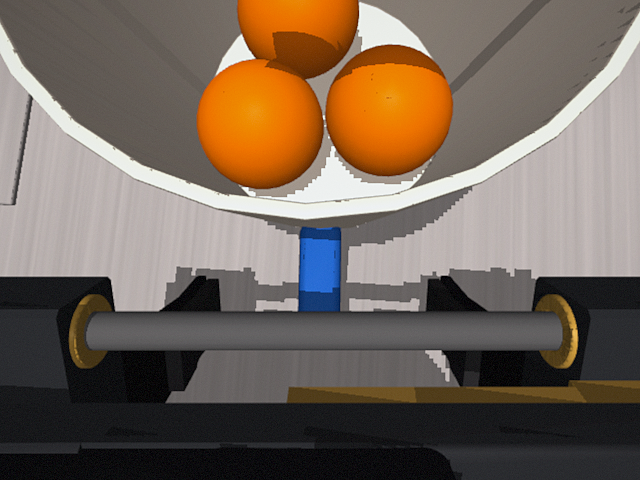

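```bash
python3 -m creep '[{"fingers":1,"x":0.2,"y":0,"z":-0.02,"twist":0},{"fingers":0,"x":0.35,"y":0,"z":-0.02,"twist":0},{"fingers":0,"x":0.35,"y":0,"z":-0.02,"twist":0},{"fingers":0,"x":0.35,"y":0,"z":-0.02,"twist":0},{"fingers":0,"x":0.35,"y":0,"z":-0.02,"twist":0},{"fingers":0,"x":0.35,"y":0,"z":-0.02,"twist":0},{"fingers":0,"x":0.35,"y":0,"z":-0.02,"twist":0},{"fingers":0,"x":0.35,"y":0,"z":-0.02,"twist":0},{"fingers":0,"x":0.35,"y":0,"z":-0.02,"twist":0},{"fingers":0,"x":0.35,"y":0,"z":-0.02,"twist":0},{"fingers":0,"x":0.35,"y":0,"z":-0.02,"twist":0},{"fingers":0,"x":0.35,"y":0,"z":-0.02,"twist":0},{"fingers":0,"x":0.35,"y":0,"z":-0.02,"twist":0},{"fingers":0,"x":0.35,"y":0,"z":-0.02,"twist":0},{"fingers":0,"x":0.35,"y":0,"z":-0.02,"twist":0},{"fingers":0,"x":0.35,"y":0,"z":-0.02,"twist":0},{"fingers":0,"x":0.35,"y":0,"z":-0.02,"twist":0},{"fingers":0,"x":0.35,"y":0,"z":-0.02,"twist":0}]' 15; python3 -c "
from h import *
plan([.5718,-.1098,.032],[-.07,.9975,0])
"
```

```text
time: 14.7
position: [0.5712, -0.1026, 0.0142]
tool_rot: [0.249, 1.588, 0.345]
ft_force: [0.9, -0.0, -1.2]
grip_width: 0.186
t 14.7 pos [ 0.5712 -0.1026  0.0142] q [ 1.0582  0.7254 -0.9638  1.6852  0.2422  1.1355  0.1397] F [ 0.9402 -0.0075 -1.2129] w 0.186
tool axes cols x,y,z:
 [[-0.0482 -0.0523  0.9975]
 [ 0.3659  0.9283  0.0663]
 [-0.9294  0.3682 -0.0256]]
target [ 0.5709 -0.1028  0.0143] units [-0.0048 -0.0054 -0.009 ] twist u -0.045260600833180994
```

```bash
cat > tip.py <<'E'
from h import *
n=np.array([-.075,.997,0]); n/=np.linalg.norm(n)
def G(th,d=(0,0)):
    a=np.array([-97-74.8,32-100.])
    def rot(v,t): c,s=np.cos(t),np.sin(t); return np.array([v[0]*c+v[1]*s,-v[0]*s+v[1]*c])
    t1=min(th,82.7); g=rot(a,np.radians(t1))
    if th>82.7: g=np.array([14,0])+rot(g-np.array([14,0]),np.radians(th-82.7))
    return g+np.array(d)
def table(ths,ref,M):
    for th in ths:
        w=(G(th)-G(ref))/1000; W=n*w[0]+np.array([0,0,w[1]])
        print(th,G(th),'units',np.round(M.T@W/.04,2))
E
python3 -c "
from tip import *
s,M=st(); table(range(0,106,5),0,M)"
```

```text
t 14.7 pos [ 0.5712 -0.1026  0.0142] q [ 1.0582  0.7254 -0.9638  1.6852  0.2422  1.1355  0.1397] F [ 0.9402 -0.0075 -1.2129] w 0.186
tool axes cols x,y,z:
 [[-0.0482 -0.0523  0.9975]
 [ 0.3659  0.9283  0.0663]
 [-0.9294  0.3682 -0.0256]]
0 [-171.8  -68. ] units [0. 0. 0.]
5 [-177.0728  -52.7679] units [-0.4   0.02 -0.01]
10 [-180.998   -37.1342] units [-0.8   0.07 -0.02]
15 [-183.5458  -21.2178] units [-1.2   0.16 -0.03]
20 [-184.6966   -5.14  ] units [-1.58  0.28 -0.04]
25 [-184.4417   10.9769] units [-1.95  0.43 -0.05]
30 [-182.7832   27.0103] units [-2.31  0.62 -0.06]
35 [-179.7335   42.8381] units [-2.65  0.84 -0.07]
40 [-175.316    58.3399] units [-2.97  1.08 -0.08]
45 [-169.5642   73.3977] units [-3.26  1.35 -0.09]
50 [-162.5219   87.8969] units [-3.54  1.65 -0.1 ]
55 [-154.2428  101.7271] units [-3.78  1.97 -0.11]
60 [-144.7897  114.7832] units [-4.    2.31 -0.12]
65 [-134.2347  126.9656] units [-4.18  2.67 -0.13]
70 [-122.6582  138.1818] units [-4.34  3.04 -0.14]
75 [-110.1481  148.3464] units [-4.46  3.42 -0.15]
80 [-96.7997 157.3819] units [-4.55  3.82 -0.16]
85 [-82.7033 165.7815] units [-4.61  4.22 -0.17]
90 [-67.8865 173.5789] units [-4.66  4.64 -0.18]
95 [-52.4465 180.0553] units [-4.66  5.06 -0.18]
100 [-36.5008 185.1613] units [-4.64  5.47 -0.19]
105 [-20.1708 188.8581] units [-4.57  5.89 -0.2 ]
```

```bash
python3 -m creep '[{"fingers":0,"x":-0.2,"y":0.01,"z":0,"twist":0},{"fingers":0,"x":-0.4,"y":0.02,"z":-0.01,"twist":0},{"fingers":0,"x":-0.6,"y":0.04,"z":-0.01,"twist":0},{"fingers":0,"x":-0.8,"y":0.07,"z":-0.02,"twist":0},{"fingers":0,"x":-1.0,"y":0.11,"z":-0.02,"twist":0},{"fingers":0,"x":-1.2,"y":0.16,"z":-0.03,"twist":0},{"fingers":0,"x":-1.4,"y":0.22,"z":-0.03,"twist":0},{"fingers":0,"x":-1.58,"y":0.28,"z":-0.04,"twist":0},{"fingers":0,"x":-1.58,"y":0.28,"z":-0.04,"twist":0}]' 20; python3 -c "
from h import *
snap('wrist','w9.png');snap('side','s9.png');st()
"
```

```text
time: 15.45
position: [0.5729, -0.1166, 0.0789]
tool_rot: [0.247, 1.586, 0.343]
ft_force: [-0.4, -5.8, -3.2]
grip_width: 0.187
t 15.55 pos [ 0.5723 -0.1165  0.0778] q [ 1.0991  0.6608 -1.0069  1.6315  0.1969  1.2448  0.156 ] F [ 0.9319 -5.7699 -2.5837] w 0.186
tool axes cols x,y,z:
 [[-0.0474 -0.0517  0.9975]
 [ 0.3646  0.9289  0.0654]
 [-0.93    0.3668 -0.0252]]
```

View pics/w9.png

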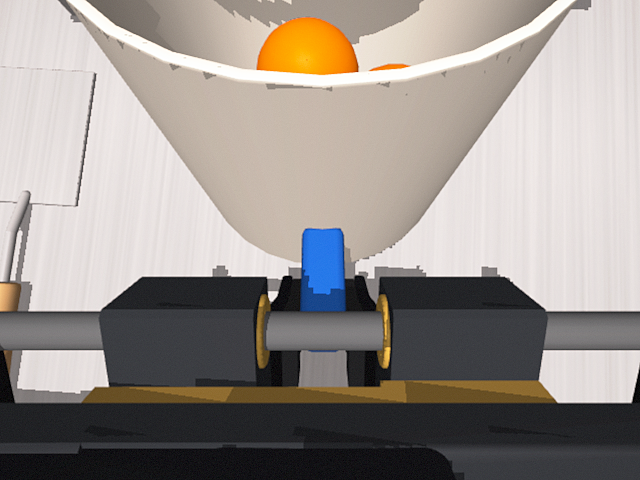

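View pics/s9.png

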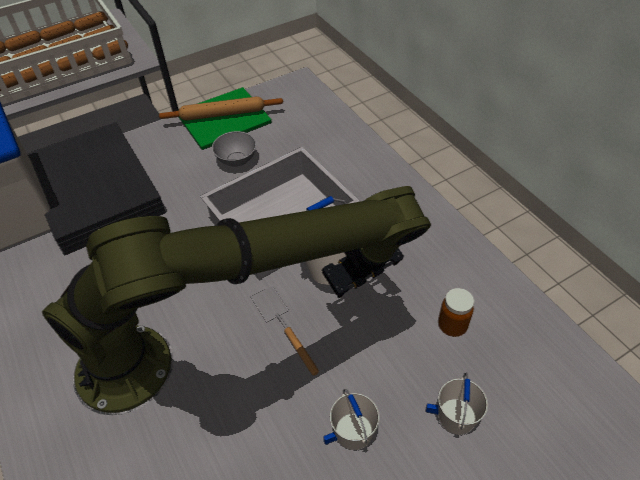

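The pail is tipping as planned: in the wrist view the heel at (323,270) is held and the mouth leans away, with about 6 N against the edge. I continue.

```bash
python3 -m creep '[{"fingers":0,"x":-0.19,"y":0.07,"z":0,"twist":0},{"fingers":0,"x":-0.37,"y":0.15,"z":-0.01,"twist":0},{"fingers":0,"x":-0.55,"y":0.24,"z":-0.01,"twist":0},{"fingers":0,"x":-0.73,"y":0.34,"z":-0.02,"twist":0},{"fingers":0,"x":-0.9,"y":0.45,"z":-0.02,"twist":0},{"fingers":0,"x":-1.07,"y":0.56,"z":-0.03,"twist":0},{"fingers":0,"x":-1.23,"y":0.68,"z":-0.03,"twist":0},{"fingers":0,"x":-1.39,"y":0.8,"z":-0.04,"twist":0},{"fingers":0,"x":-1.54,"y":0.93,"z":-0.04,"twist":0},{"fingers":0,"x":-1.68,"y":1.07,"z":-0.05,"twist":0},{"fingers":0,"x":-1.82,"y":1.22,"z":-0.05,"twist":0},{"fingers":0,"x":-1.96,"y":1.37,"z":-0.06,"twist":0},{"fingers":0,"x":-2.08,"y":1.53,"z":-0.07,"twist":0},{"fingers":0,"x":-2.2,"y":1.69,"z":-0.07,"twist":0},{"fingers":0,"x":-2.2,"y":1.69,"z":-0.07,"twist":0}]' 15; python3 -c "
from h import *
snap('wrist','w10.png');snap('top','t10.png');st()
"
```

```text
time: 16.8
position: [0.5711, -0.0842, 0.1861]
tool_rot: [0.247, 1.585, 0.345]
ft_force: [0.3, -5.3, -0.7]
grip_width: 0.182
t 16.9 pos [ 0.5707 -0.0849  0.185 ] q [ 1.122   0.5372 -1.0905  1.5649  0.1035  1.3912  0.1159] F [ 0.8086 -5.1153 -0.2825] w 0.185
tool axes cols x,y,z:
 [[-0.0466 -0.0527  0.9975]
 [ 0.3656  0.9284  0.0661]
 [-0.9296  0.3678 -0.024 ]]
```

View pics/w10.png

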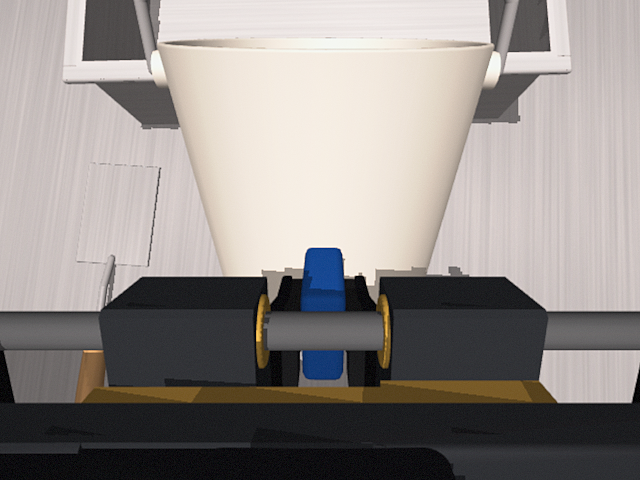

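View pics/t10.png

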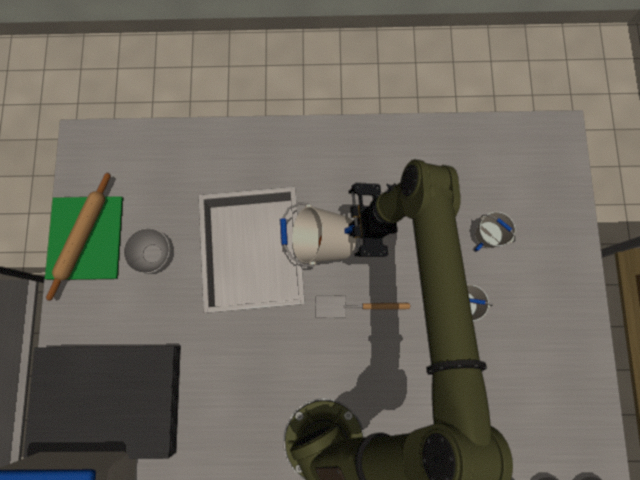

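```bash
python3 -m creep '[{"fingers":0,"x":-0.12,"y":0.17,"z":0,"twist":0},{"fingers":0,"x":-0.22,"y":0.34,"z":-0.01,"twist":0},{"fingers":0,"x":-0.31,"y":0.52,"z":-0.01,"twist":0},{"fingers":0,"x":-0.4,"y":0.7,"z":-0.02,"twist":0},{"fingers":0,"x":-0.48,"y":0.88,"z":-0.02,"twist":0},{"fingers":0,"x":-0.56,"y":1.07,"z":-0.03,"twist":0},{"fingers":0,"x":-0.62,"y":1.26,"z":-0.03,"twist":0},{"fingers":0,"x":-0.68,"y":1.45,"z":-0.04,"twist":0},{"fingers":0,"x":-0.73,"y":1.65,"z":-0.05,"twist":0},{"fingers":0,"x":-0.77,"y":1.85,"z":-0.05,"twist":0},{"fingers":0,"x":-0.77,"y":1.85,"z":-0.05,"twist":0},{"fingers":0,"x":-0.77,"y":1.85,"z":-0.05,"twist":0}]' 10; python3 -c "
from h import *
snap('wrist','w11.png');snap('side','s11.png');snap('top','t11.png');st()
"
```

```text
time: 17.9
position: [0.5647, -0.0257, 0.2397]
tool_rot: [0.248, 1.59, 0.348]
ft_force: [-0.4, 0.7, -3.1]
grip_width: 0.185
t 18.05 pos [ 0.5649 -0.0274  0.2392] q [ 1.1032  0.4547 -1.1472  1.5515  0.036   1.4415  0.0434] F [ 0.2953  0.368  -3.8564] w 0.186
tool axes cols x,y,z:
 [[-0.0505 -0.052   0.9974]
 [ 0.3668  0.9279  0.0669]
 [-0.9289  0.3692 -0.0278]]
```

View pics/w11.png

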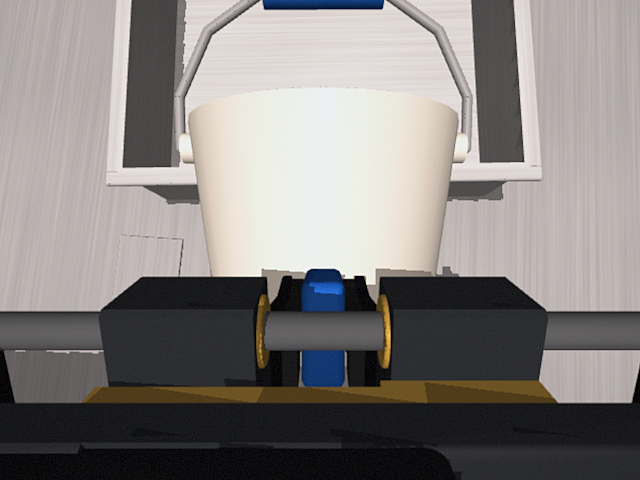

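View pics/t11.png

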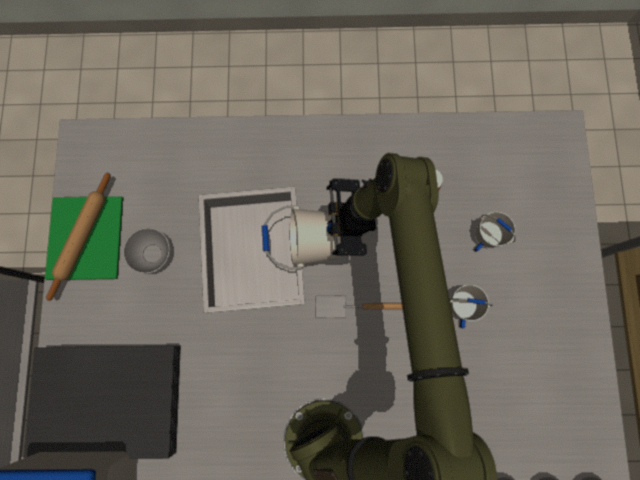

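View pics/s11.png

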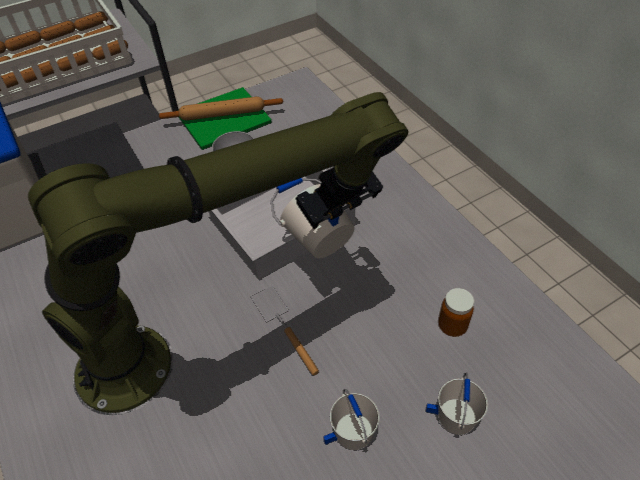

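```bash
cat > tilt.py <<'E'
from h import *
def tilt(f,v0,v1):
    d=load(f);P=cloud(d);q=P[v0:v1,318:328].reshape(-1,3);q=q[~np.isnan(q[:,0])]
    n=np.array([-.075,.997]);s=q[:,:2]@n
    c=np.polyfit(s,q[:,2],1); a=np.degrees(np.arctan(c[0]))
    # -x wall at theta: leans outward 7.3deg at mouth: direction in pail frame (-sin7.3, cos7.3)
    # elevation of wall line = (90-theta)+7.3 
    print('wall slope deg',a,'theta',90-a+7.3,'resid',np.std(q[:,2]-np.polyval(c,s)),s.min(),s.max(), q[:,2].min(),q[:,2].max())
E
python3 -c "
from tilt import *
tilt('w11.png',100,255); tilt('w10.png',60,240)"
```

```text
wall slope deg 17.683491705714594 theta 79.6165082942854 resid 0.0006715931429742179 -0.04921717040203008 0.014189340919977282 0.23073797962533157 0.2531726015797704
wall slope deg 41.313569364187295 theta 55.9864306358127 resid 0.0007842209956061573 -0.10258072092304502 -0.04909457217177889 0.18818997634844206 0.23622793676941198
```

```bash
python3 -m creep '[{"fingers":0,"x":-0.03,"y":0.2,"z":0,"twist":0},{"fingers":0,"x":-0.06,"y":0.4,"z":-0.01,"twist":0},{"fingers":0,"x":-0.08,"y":0.6,"z":-0.01,"twist":0},{"fingers":0,"x":-0.11,"y":0.82,"z":-0.02,"twist":0},{"fingers":0,"x":-0.11,"y":1.03,"z":-0.02,"twist":0},{"fingers":0,"x":-0.11,"y":1.24,"z":-0.02,"twist":0},{"fingers":0,"x":-0.1,"y":1.45,"z":-0.03,"twist":0},{"fingers":0,"x":-0.09,"y":1.65,"z":-0.03,"twist":0},{"fingers":0,"x":-0.09,"y":1.65,"z":-0.03,"twist":0},{"fingers":0,"x":-0.09,"y":1.65,"z":-0.03,"twist":0},{"fingers":0,"x":-0.09,"y":1.65,"z":-0.03,"twist":0}]' 8; python3 -c "
from tilt import *
snap('wrist','w12.png');snap('side','s12.png');snap('top','t12.png');st(); tilt('w12.png',140,255)
"
```

```text
time: 18.97
position: [0.5611, 0.0322, 0.2677]
tool_rot: [0.249, 1.588, 0.345]
ft_force: [0.1, 0.4, -1.2]
grip_width: 0.187
t 19.12 pos [0.5612 0.0318 0.2675] q [ 1.0637  0.3992 -1.187   1.5535 -0.0098  1.4454 -0.0348] F [ 0.3782  0.6865 -1.327 ] w 0.181
tool axes cols x,y,z:
 [[-0.0486 -0.0513  0.9975]
 [ 0.3665  0.9281  0.0656]
 [-0.9291  0.3688 -0.0263]]
wall slope deg -2.2104363325232597 theta 99.51043633252326 resid 0.0006390058040963942 0.009484852990876685 0.06606531786470336 0.24723828901739142 0.2525088706896792
```

View pics/w12.png

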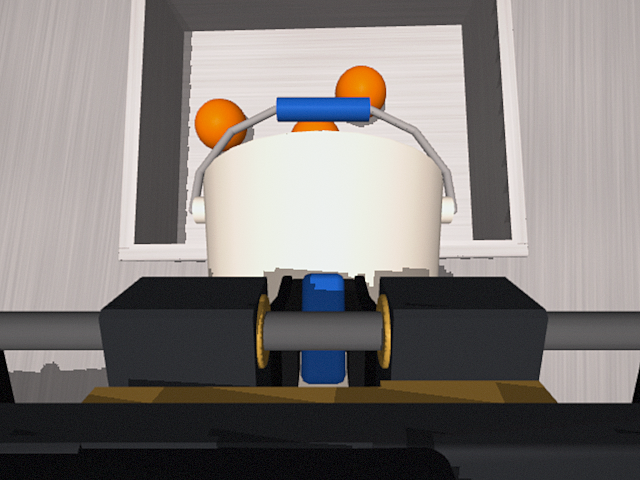

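View pics/t12.png

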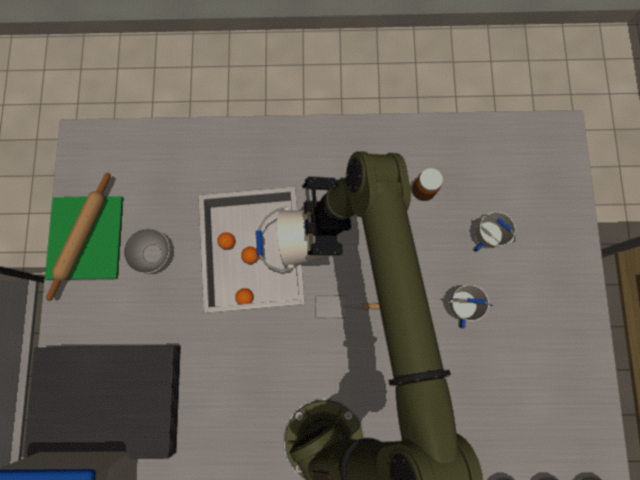

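View pics/s12.png

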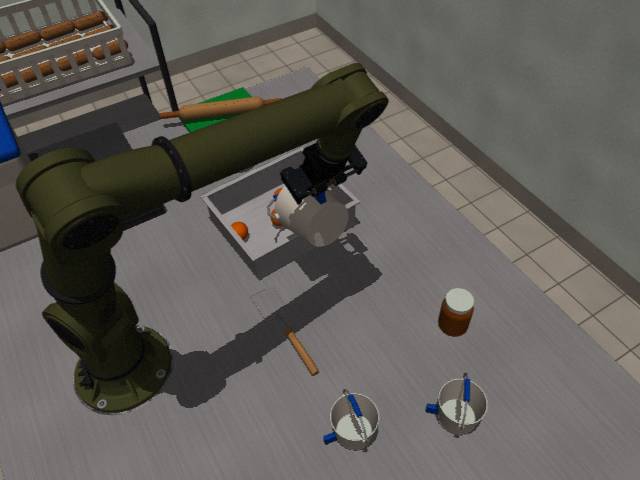

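All three clementines are in the pan: top view (227,241), (250,256) and (245,297). The pail measures about 99.5° of tip, which is beyond level. Now I tip it back along the same arc.

```bash
python3 -m creep '[{"fingers":0,"x":-0.02,"y":-0.2,"z":0,"twist":0},{"fingers":0,"x":-0.02,"y":-0.41,"z":0.01,"twist":0},{"fingers":0,"x":-0.02,"y":-0.83,"z":0.01,"twist":0},{"fingers":0,"x":0.03,"y":-1.25,"z":0.02,"twist":0},{"fingers":0,"x":0.09,"y":-1.65,"z":0.03,"twist":0},{"fingers":0,"x":0.18,"y":-2.05,"z":0.04,"twist":0},{"fingers":0,"x":0.3,"y":-2.43,"z":0.05,"twist":0},{"fingers":0,"x":0.46,"y":-2.8,"z":0.06,"twist":0},{"fingers":0,"x":0.64,"y":-3.16,"z":0.07,"twist":0},{"fingers":0,"x":0.86,"y":-3.5,"z":0.08,"twist":0},{"fingers":0,"x":1.1,"y":-3.82,"z":0.09,"twist":0},{"fingers":0,"x":1.38,"y":-4.12,"z":0.1,"twist":0},{"fingers":0,"x":1.67,"y":-4.39,"z":0.11,"twist":0},{"fingers":0,"x":1.99,"y":-4.63,"z":0.12,"twist":0},{"fingers":0,"x":2.33,"y":-4.85,"z":0.13,"twist":0},{"fingers":0,"x":2.33,"y":-4.85,"z":0.13,"twist":0}]' 15; python3 -c "
from tilt import *
snap('wrist','w13.png');st(); tilt('w13.png',110,220)
"
```

```text
time: 20.45
position: [0.5702, -0.1147, 0.1052]
tool_rot: [0.251, 1.592, 0.343]
ft_force: [0.9, -3.3, -2.3]
grip_width: 0.182
t 20.5 pos [ 0.571  -0.1145  0.107 ] q [ 1.111   0.6295 -1.0278  1.6108  0.173   1.2924  0.1528] F [ 0.426  -3.0839 -2.0494] w 0.183
tool axes cols x,y,z:
 [[-0.0504 -0.0502  0.9975]
 [ 0.3658  0.9284  0.0652]
 [-0.9293  0.3682 -0.0284]]
wall slope deg 68.7548852085727 theta 28.5451147914273 resid 0.0010519610615189446 -0.12847272546042415 -0.10858170476890995 0.1309099565086315 0.18308570025705714
```

View pics/w13.png

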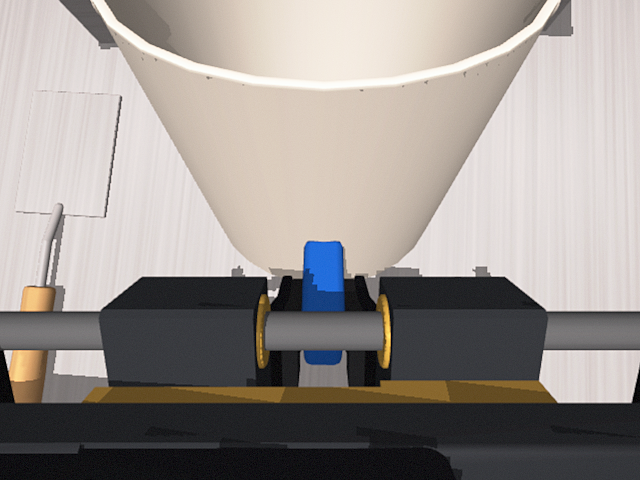

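```bash
python3 -m creep '[{"fingers":0,"x":0.18,"y":-0.1,"z":0,"twist":0},{"fingers":0,"x":0.36,"y":-0.19,"z":0.01,"twist":0},{"fingers":0,"x":0.55,"y":-0.27,"z":0.01,"twist":0},{"fingers":0,"x":0.73,"y":-0.34,"z":0.02,"twist":0},{"fingers":0,"x":0.92,"y":-0.4,"z":0.03,"twist":0},{"fingers":0,"x":1.11,"y":-0.46,"z":0.03,"twist":0},{"fingers":0,"x":1.31,"y":-0.5,"z":0.04,"twist":0},{"fingers":0,"x":1.51,"y":-0.55,"z":0.04,"twist":0},{"fingers":0,"x":1.71,"y":-0.58,"z":0.05,"twist":0},{"fingers":0,"x":1.91,"y":-0.6,"z":0.05,"twist":0},{"fingers":0,"x":2.07,"y":-0.61,"z":0.06,"twist":0},{"fingers":0,"x":2.15,"y":-0.61,"z":0.06,"twist":0},{"fingers":0,"x":2.15,"y":-0.61,"z":0.06,"twist":0}]' 15; python3 -c "
from tilt import *
snap('wrist','w14.png');snap('side','s14.png');st()
from gap import *
v,u=np.mgrid[0:480,0:640]
analyse('w14.png',(u<0),(v<270),(.10,.16))
"
```

```text
time: 21.58
position: [0.5722, -0.1051, 0.0209]
tool_rot: [0.248, 1.587, 0.344]
ft_force: [-1.1, -4.3, 4.7]
grip_width: 0.184
t 21.68 pos [ 0.5722 -0.1051  0.0209] q [ 1.0627  0.719  -0.9681  1.6785  0.2385  1.1469  0.1419] F [-0.5976 -4.0596  4.4628] w 0.186
tool axes cols x,y,z:
 [[-0.0471 -0.0522  0.9975]
 [ 0.365   0.9287  0.0659]
 [-0.9298  0.3672 -0.0247]]
w14.png rim [ 0.5693 -0.0284] 0.0702310705429689 37691 plane slope [ 0.0034 -0.2704] z at c 0.10276604490114384
  blue [323.0444 301.5822] 766 [ 0.5735 -0.1061  0.0462]
  blue [322.5956 352.8634] 183 [ 0.5745 -0.1245  0.0444]
```

View pics/w14.png

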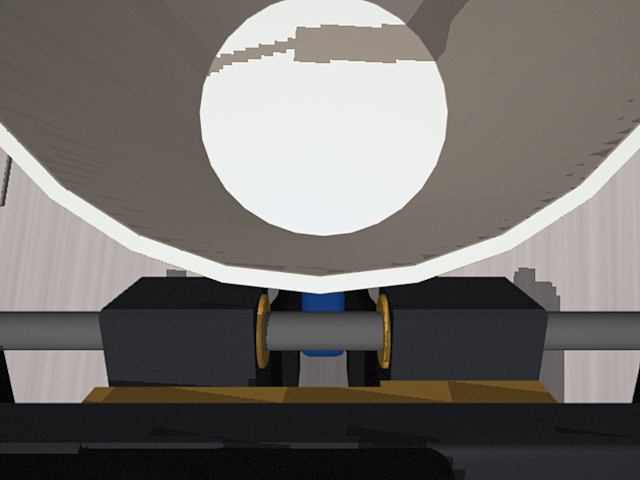

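View pics/s14.png

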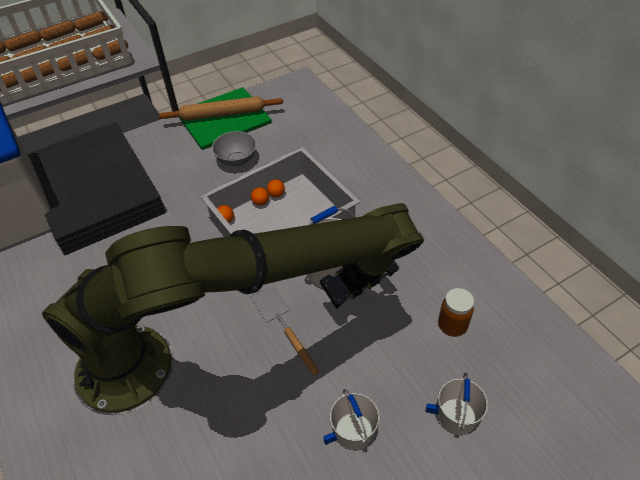

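```bash
python3 -c "
from h import *
for f,vv in(('w14.png',(278,284,288)),('w8.png',(205,212,218))):
    d=load(f);P=cloud(d)
    for v in vv: print(f,v,P[v,320])
d=load('w14.png');P=cloud(d)
q=P[100:200,250:390].reshape(-1,3); c=np.linalg.lstsq(np.c_[q[:,:2],np.ones(len(q))],q[:,2],rcond=None)[0]; print('floor plane',c,q.mean(0))
"
```

```text
w14.png 278 [ 0.5744 -0.0995  0.1242]
w14.png 284 [ 0.5745 -0.1005  0.1235]
w14.png 288 [ 0.5746 -0.1012  0.1243]
w8.png 205 [ 0.5731 -0.0872  0.1241]
w8.png 212 [ 0.5733 -0.0886  0.1243]
w8.png 218 [ 0.5733 -0.0898  0.1242]
 ** On entry to DLASCL parameter number  4 had an illegal value
 ** On entry to DLASCL parameter number  4 had an illegal valueTraceback (most recent call last):
  File "<string>", line 7, in <module>
    q=P[100:200,250:390].reshape(-1,3); c=np.linalg.lstsq(np.c_[q[:,:2],np.ones(len(q))],q[:,2],rcond=None)[0]; print('floor plane',c,q.mean(0))
                                          ~~~~~~~~~~~~~~~^^^^^^^^^^^^^^^^^^^^^^^^^^^^^^^^^^^^^^^^^^^^^^^^^^
    x, resids, rank, s = _umath_linalg.lstsq(a, b, rcond,
                         ~~~~~~~~~~~~~~~~~~~^^^^^^^^^^^^^
                                             signature=signature)
                                             ^^^^^^^^^^^^^^^^^^^^
    raise LinAlgError("SVD did not converge in Linear Least Squares")
numpy.linalg.LinAlgError: SVD did not converge in Linear Least Squares
```

```bash
python3 -c "
from h import *
d=load('w14.png');P=cloud(d)
q=P[80:200,250:390].reshape(-1,3); q=q[~np.isnan(q[:,0])]
c=np.linalg.lstsq(np.c_[q[:,:2],np.ones(len(q))],q[:,2],rcond=None)[0]; print('floor plane',c,q.mean(0),len(q))
h=d['pixels'].astype(int)
m=(P[...,2]<.03)&(np.arange(480)[:,None]<250)&(h.min(2)>215); qq=P[m]; print(len(qq),qq.min(0),qq.max(0))
"
```

```text
floor plane [-0.0224  0.0539  0.0221] [ 0.5659 -0.0315  0.0077] 16733
40212 [ 0.4661 -0.0867 -0.0014] [0.7203 0.0393 0.0134]
```

```bash
python3 -m creep '[{"fingers":0,"x":-0.05,"y":0.03,"z":0,"twist":0},{"fingers":0,"x":-0.07,"y":0.06,"z":0,"twist":0},{"fingers":0,"x":-0.04,"y":0.11,"z":0,"twist":0},{"fingers":0,"x":-0.02,"y":0.17,"z":0,"twist":0},{"fingers":0,"x":-0.02,"y":0.17,"z":0,"twist":0},{"fingers":0,"x":-0.02,"y":0.17,"z":0,"twist":0}]' 4; python3 -c "
from h import *
d=snap('wrist','w15.png');P=cloud(d);st()
q=P[80:200,250:390].reshape(-1,3); q=q[~np.isnan(q[:,0])]
c=np.linalg.lstsq(np.c_[q[:,:2],np.ones(len(q))],q[:,2],rcond=None)[0]; print('floor plane',c,q.mean(0),len(q))
for v in range(240,300,6): print(v,P[v,320])
"
```

```text
time: 22.18
position: [0.5707, -0.098, 0.0232]
tool_rot: [0.249, 1.589, 0.345]
ft_force: [0.8, -0.7, -2.3]
grip_width: 0.187
t 22.23 pos [ 0.5708 -0.0981  0.0233] q [ 1.0598  0.7123 -0.9732  1.6854  0.233   1.146   0.1345] F [ 0.0037 -1.9054 -1.7567] w 0.188
tool axes cols x,y,z:
 [[-0.0491 -0.0523  0.9974]
 [ 0.3664  0.9281  0.0667]
 [-0.9292  0.3687 -0.0264]]
floor plane [-0.0039 -0.0048  0.0073] [ 0.564  -0.0225  0.0053] 16740
240 [ 0.5693 -0.0761  0.0427]
246 [ 0.5727 -0.0867  0.1251]
252 [ 0.5728 -0.0878  0.1253]
258 [ 0.5729 -0.0889  0.1258]
264 [ 0.5702 -0.0857  0.0496]
270 [ 0.5702 -0.0878  0.0474]
276 [ 0.5704 -0.09    0.0479]
282 [ 0.5706 -0.0922  0.0493]
288 [ 0.5707 -0.0943  0.0488]
294 [ 0.5709 -0.0964  0.0494]
```

View pics/w15.png

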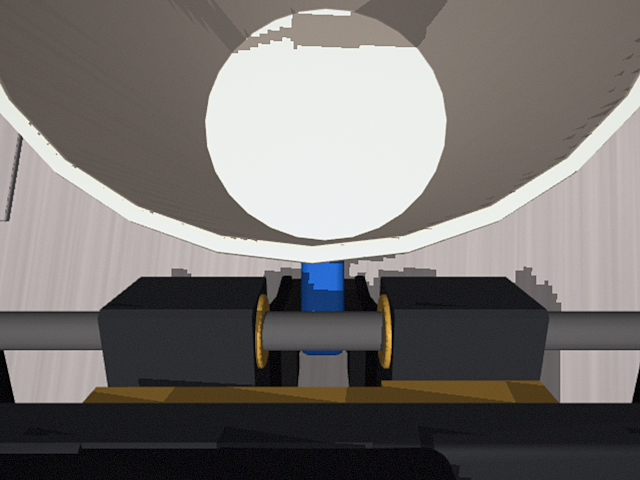

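The pail is level again, with its rim edge at y=-0.089 as when it was first stood. I open the gripper and withdraw.

```bash
python3 -m creep '[{"fingers":1,"x":0,"y":0,"z":0,"twist":0},{"fingers":1,"x":0,"y":0,"z":0,"twist":0},{"fingers":1,"x":0,"y":0,"z":0,"twist":0},{"fingers":1,"x":0,"y":0,"z":0,"twist":0},{"fingers":1,"x":0,"y":0,"z":0,"twist":0},{"fingers":1,"x":0,"y":0,"z":0,"twist":0},{"fingers":1,"x":0,"y":0,"z":0,"twist":0},{"fingers":1,"x":-0.1,"y":-0.05,"z":0,"twist":0},{"fingers":1,"x":-0.5,"y":-0.1,"z":0,"twist":0},{"fingers":1,"x":-1.1,"y":-0.1,"z":0,"twist":0},{"fingers":1,"x":-1.8,"y":-0.1,"z":0,"twist":0},{"fingers":1,"x":-2.6,"y":-0.1,"z":0,"twist":0},{"fingers":1,"x":-3.4,"y":-0.3,"z":0,"twist":0},{"fingers":1,"x":-4.2,"y":-1,"z":0,"twist":0},{"fingers":1,"x":-5,"y":-2,"z":0,"twist":0},{"fingers":1,"x":-5,"y":-2,"z":0,"twist":0},{"fingers":1,"x":-5,"y":-2,"z":0,"twist":0}]'; python3 -c "
from h import *
from gap import *
v,u=np.mgrid[0:480,0:640]
snap('wrist','w16.png');snap('side','s16.png');snap('top','t16.png');st()
analyse('w16.png',(u<0),(v<260)&(u>150)&(u<520),(.115,.145))
analyse('s16.png',(u<0),(u>295)&(u<370)&(v>205)&(v<300),(.115,.135))
analyse('t16.png',(u>185)&(u<306)&(v>170)&(v<330),(u>303)&(u<370)&(v>210)&(v<275),(.115,.135))
"
```

```text
time: 23.65
position: [0.5851, -0.2522, 0.1805]
tool_rot: [0.253, 1.586, 0.336]
ft_force: [-0.0, -0.3, -0.5]
grip_width: 1.0
t 23.8 pos [ 0.5847 -0.2447  0.1797] q [ 1.1488  0.6903 -0.9866  1.3338  0.2084  1.5365  0.2829] F [-0.0512  0.0183  0.0112] w 1.0
tool axes cols x,y,z:
 [[-0.0495 -0.053   0.9974]
 [ 0.3672  0.9277  0.0675]
 [-0.9288  0.3696 -0.0264]]
w16.png rim [ 0.5656 -0.0146] 0.07485704359676751 1887 plane slope [-0.0006 -0.0615] z at c 0.1173446070531097
  blue [320.8885 103.7319] 1175 [ 0.572  -0.1042  0.0432]
s16.png rim [0.5674 0.0018] 0.06020264207405234 58 plane slope [-0.0625 -0.247 ] z at c 0.13541926090954048
  blue [  6.2881 138.9444] 611 [-0.0247  0.5798  0.2997]
  blue [318.6667 211.7427] 171 [0.5603 0.0186 0.1992]
  blue [346.9598 283.6724] 174 [ 0.5661 -0.1031  0.0349]
  blue [466.6916 389.4112] 107 [ 0.5901 -0.5151  0.1368]
  blue [354.4483 405.1983] 116 [ 0.3775 -0.4217  0.1366]
  blue [431.9072 408.299 ] 97 [ 0.5469 -0.478   0.024 ]
  blue [329.72 437.72] 100 [ 0.3217 -0.4145  0.0244]
t16.png edge y at x=.55: 0.061890824541046094 slope 0.07482536418519248 n 25
t16.png rim [ 0.5661 -0.0121] 0.07518173780610596 220 plane slope [-0.0207 -0.0013] z at c 0.12440154264018649
  blue [311.6639 231.6148] 122 [0.5654 0.0233 0.2037]
  blue [356.0968 241.0968] 31 [ 0.5696 -0.1062  0.0458]
  blue [473.     300.3704] 27 [ 0.3783 -0.3967  0.1863]
  blue [462.4643 323.25  ] 28 [ 0.3246 -0.4083  0.0322]
  blue [ 47.7029 474.8367] 882 [-0.0116  0.6255  0.3038]
```

View pics/w16.png

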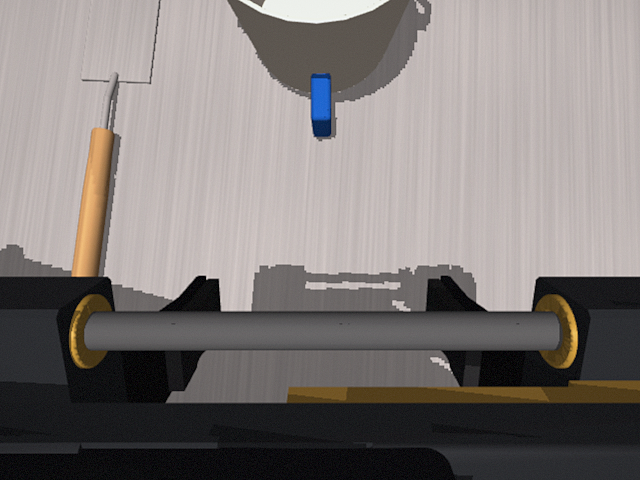

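View pics/s16.png

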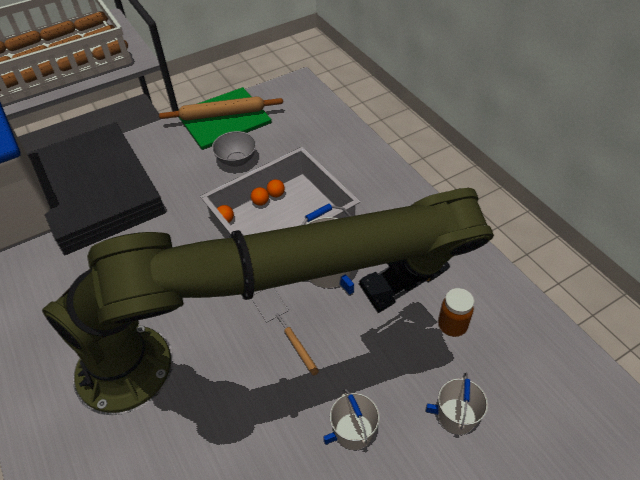

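View pics/t16.png

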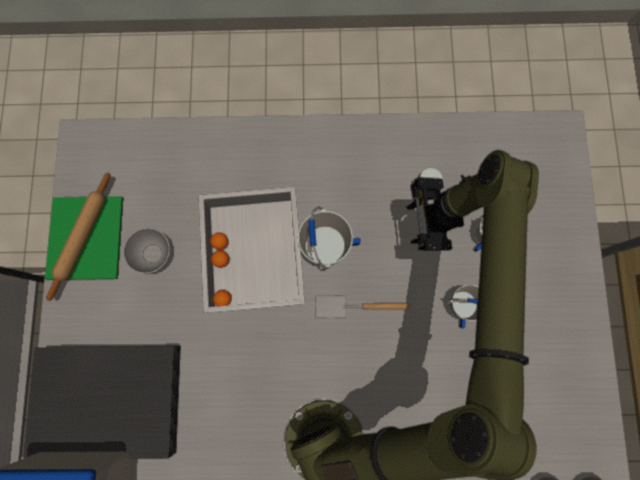

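The pail stands empty and upright, with its centre at (0.566,-0.012), the same place as before tipping. The three fruit are in the pan, and the bowl, jar and spatula are at their first pixels. The gripper is open and clear, and the force reads about zero. I hand in.

```bash
python3 -c "
from bench import workorder
print(workorder.close_job())"
```

```text
the job is handed in; nothing more can be done
None
```

I emptied the pail into the pan, stood it upright beside the tipping edge again and handed the job in at about 24 s.

I lifted it by the bail, stood it against the tipping edge with the heel pointing away, and let go. Then I pinched the heel and tipped the pail over the edge. I leaned the tool about 0.37 rad by pushing the arm against its inner reach limit, because moves cannot tilt it directly.

**Last checks:**
- **Tip angle:** the pail measured about 99.5°, beyond level.
- **Clementines:** all three are in the pan.
- **Pail:** it stands empty and level at about (0.566, -0.012), touching or within a few mm of the edge.
- **Bystanders:** the bowl, jar and spatula are in the same place as in the first pictures.
- **Robot:** the gripper is open and clear, and the highest wrist force I read was about 6 N, though I only read it between moves.

**What disagreed:**
- **Leaning back on return:** the pail first came down about 3° back and roughly 10 mm off its place. I eased the grip and nudged it level before letting go.
- **Weak rim fits at the end:** two of the three final rim fits were poor. The side fit was blocked by the arm and the wrist view was cut off. The final position rests on the top view, plus the wrist view just before release.
- **Camera offset:** the side and top cameras disagree by 3–6 mm in absolute position.

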